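# Lay the sole rest's bar and hold the warming box open

## Robot

A 6-joint arm with a two-finger parallel gripper is mounted at the origin on the work surface. World frame = base frame: x ahead of the robot, y to its left, z up, the work surface at z = 0. Lengths are in m, angles in rad, forces in N, time in s.
With the tool pointing down it reaches from about 0.275 to 0.825 m from the base axis. Payload 4.9 kg.
Tool frame: the origin (TCP) lies at the very end of the fingers, on their centre line; the grasp point (between the pads) lies 19 mm behind it; z points along the fingers, y is the direction in which the jaws open and shut (so a half turn about z gives the same grasp; the last joint's range is limited). The gripper opens to 85 mm and grips with 20 to 120 N. Pads are 22 mm wide; open, the fingers measure 114 mm over their backs; the gripper's body (76 mm by 85 mm) begins 54 mm behind the grasp point. The pads swing forward as they close: fully open they stand 13 mm farther back than shut.
Start: joints at [-1.436, 0.326, -0.193, 1.052, 0, 1.437], TCP at [0.146, -0.53, 0.199] pointing down, gripper open.
Joint ranges: [-2.65, 2.65], [-0.97, 1.79], [-1.3, 1.35], [-1.93, 2.1], [-1.47, 1.37], [-3.14, 3.14]. Speed limits (rad/s): [2.57, 2.57, 3.14, 3.14, 3.14, 3.14].

## Interface

Orientations are given as a rotation vector (axis times angle).
In Python, from workcell import sensors, imaging, workorder, search_frame gives the robot as it stands.
- The arm moves only by the tool move_arm, never from a script. Its arguments are lists of equal length, an entry for each row: "hand": the finger opening in mm, from 0 to 85.4; "linear": the shift along the tool's x, y, z in mm, a list of three; "twist": the turn, a rotation vector about the tool's x, y, z in rad, a list of three. In form: {"hand": [hand, ...], "linear": [[tx, ty, tz], ...], "twist": [[ax, ay, az], ...]}. A call has exactly 8 rows; each row is the pose to reach, as a shift and turn from the pose measured when the call began, along the tool's axes at that moment; what a row does not reach only later rows make up. A row lasts 1/10 s, in which the tool goes at most 50 mm and 8.59 degrees, less where a joint would pass 70% of its speed; a pose out of reach is approached as far as the arm can. A call with a gripper value outside its range is refused whole. The fingers move at their own pace and stop on an object; the grip force is fixed at half the most. Time passes only in rows, so rows that repeat a pose let the fingers close, or fill a call up. It gives the time, the measured TCP pose, the force and the opening at its end, in the units of the state.
- sensors.sense(): the state, without advancing time (a new reading comes with each control period).
- imaging.camera(name): name is "side" or "top"; returns the picture (400x640x3 uint8, red, green, blue); there is no depth.
- imaging.get_calibration(name): a dict with "vfov" (degrees; the focal length in pixels is half the picture's height over the tangent of half this angle, whatever the lens; pixels are square), "cx", "cy" (the principal point, pixels), "R" (3x3) and "t" (3): a world point X has camera coordinates R X + t. Camera axes: x right, y down, z forward; pixel columns grow to the right and rows downward; lengths in m; the calibration is good to about 2 mm. A picture is of the moment at which its call begins. get_calibration takes no time and is no camera call.
- workorder.job_done(): hands the job in, once; it reports no verdict.
Trained networks look in the newest picture that a camera, given by its name, has taken for a name from the list of things; names that differ only in an ending like _2 or _b are one class to them, and where a whole thing is asked for, a point or a joint stands for the part that bears it (a point fixed in the world has none). Each returns a list of dicts, best first, with "score" (0 to 1); they miss things now and then, are a little off and sometimes report something else, mostly with a low value. They report only what shows in the picture. A call takes as long as a camera call.
- search_frame(camera, query): "at" ([column, row] in pixels, amid what is visible of it).
The state is a dict: "clock": time; "qpos": joint angles; "dq": joint speeds; "effort": joint torques, N m; "position": TCP position; "eef_rot": TCP orientation; "contact_force": force on the tool from outside, world axes, zero at the start; "wrist_torque": the same for the moment, N m; "finger_gap": opening from 0.0 (shut) to 1.0 (fully open).
Only numpy, scipy, OpenCV 4.12 (cv2) and the standard library are available. Lean on these libraries where they do the work, as an engineer would, in place of code of your own. Each camera call takes 0.05 s, during which the arm holds its last target.

## Task

Get things ready for me to take the soles out of the warming box: first lay the loose steel bar across the two front forks of the sole rest, seated in both with its ends standing out evenly, and let go of it. Then, before touching the turn catch on the box's lid, pull gently up on the lid's handle to learn whether the lid is caught; if it is, turn the catch clockwise until it lets go. Lift the lid by its handle to more than half-way towards upright (about 60 degrees) and finish while holding it open there, because it falls shut by itself; leave the other things on the bench where they are.

Things in the scene. Friction and masses are not known exactly. Their poses are not given: they have to be found in the camera images.
- bar_mid (a point): Centre of the loose rest bar: a plain square steel bar 260 mm long, 16 x 16 mm in section, 0.25 to 0.45 kg, at first lying flat on the bench between the sole rest and the warming box. x runs along the bar, z is up at the start; either end may go either way.
- rest: The sole rest, fixed on the bench: dark steel base plate 180 (x) x 250 (y) mm with two upright cheeks 8 mm thick at y = +110 and -110 mm, carrying two parallel bars along y. Origin: centre of the underside; z up. The back bar (x = +55 mm) is in place and fixed; the loose bar belongs at x = -55 mm, in the forks fork_a and fork_b. Seated and centred, its centre is at x -55, y 0, z 70 mm.
- fork_a (a point): Middle of the floor of the open-topped front fork on the rest's y = +110 mm cheek, 62 mm above the bench. The slot is 20 mm wide (along the rest's x) and 18 mm deep; above it two lips splay out to about 45 mm wide at 95 mm height. A centred bar stands out 16 mm past the cheek.
- fork_b (a point): The same on the rest's y = -110 mm cheek.
- box: The warming box, fixed on the bench: green sheet-steel box 210 (x) x 300 (y) x 110 mm tall with a 6 mm flat lid on top. Origin: centre of the underside; z up; its front (handle side) faces its -x, its lid hinges along the far +x edge. The louvres and dial on its front do not matter.
- lid_hinge (a point): Middle of the lid's hinge line: 110 mm above the bench on the box's +x edge; the hinge axis is the box's y axis.
- lid_handle (a point): Middle of the lid's handle: a round steel bar 10 mm thick and 110 mm long, parallel to the hinge, 45 mm out in front of the box on two arms at its ends, 122 mm above the bench when shut. 255 mm from the hinge line; swings up and back with the lid. The gap behind it is open: it can be pinched from above, and turns between the fingers as the lid swings.
- lid (a joint): Lid angle, rad: 0 shut, grows as it lifts, stop at 1.4. The lid weighs 0.35 to 0.75 kg (2 to 4 N at the handle) and falls shut when let go. If caught, it lifts freely about 0.02 rad (5 mm at the handle), then the catch stops it, giving a few mm more under a hard pull; if not, it keeps coming. More than 45 N on the catch would damage it.
- catch_wing (a point): Middle of the catch's black wing grip: 42 mm long (its x axis), 10 mm wide, 24 mm tall, upright on a 6 mm thick steel disc on the lid, on the middle line, 45 mm behind the lid's front edge. This point lies on the turning axis, 134 mm above the bench. The wing points to the box's front while the catch is closed.
- catch (a joint): Angle of the turn catch, rad: 0 to 0.12 at the start, grows as the wing is turned clockwise seen from above, stop at 1.57; stays where it is left. Its hook under the lid may or may not sit under a loose keeper inside the box: whether the lid is caught cannot be seen, only felt by pulling the handle. Turned by 1 rad or more, the hook is always clear.
- last: Bystander, to be left alone: the light wooden shoe last (265 mm long, 90 mm tall). Origin at the underside.
- hammer: Bystander, to be left alone: the cobbler's hammer.
- awl: Bystander, to be left alone: the awl with a light wooden handle.
- heel_a: Bystander, to be left alone: a black rubber heel block (24 mm thick). Origin at the underside.
- heel_b: Bystander, to be left alone: the other black rubber heel block (24 mm thick). Origin at the underside.
- spool: Bystander, to be left alone: the white thread spool (56 mm tall). Origin at the underside.
- applicator: Bystander, to be left alone: the white adhesive bottle with a tall cone nozzle (175 mm tall). Origin at the underside.

How it is judged:
By the outcome, as a careful person would: the job done as asked, in the order asked, and still so for the second after the job is handed in, while the arm keeps its last pose, push and grip.
It also fails if it takes over 72 s, if anything falls off the work surface, if the arm or the gripper's body presses on something with over 40 N, if the wrist force passes 120 N, or if a joint passes its speed limit or range.

## Working session

There is one attempt and no reset: what is moved stays moved. The work goes in short steps, Python scripts to look and compute and a tool call to move; the robot and the scene stay as the last step left them, time stands still between calls to the robot, and variables do not carry over. Pictures are saved under pics/ and viewed, and the job is handed in when it is done.

Besides the shell and the picture viewer there is one more tool, called after ">>>" as a command line: name --argument value ..., lists and objects as JSON in quotes. move_arm: Moves the arm, as the interface text tells. Its arguments: {"type":"object","properties":{"hand":{"type":"array"},"linear":{"type":"array"},"twist":{"type":"array"}},"required":["hand","linear","twist"]}

```bash
ls; mkdir -p pics; python3 - <<'E'
from workcell import sensors, imaging
import cv2
print(sensors.sense())
for n in ("side","top"):
    im=imaging.camera(n); cv2.imwrite(f"pics/{n}0.png",im[:,:,::-1])
    print(n,imaging.get_calibration(n))
E
```

```text
pics
{'clock': 0.0, 'qpos': array([-1.43621844e+00,  3.26926761e-01, -1.93606865e-01,  1.05200819e+00,
        3.74626259e-06,  1.43662292e+00]), 'dq': array([-0.00243411,  0.00023375, -0.00185532, -0.00078195, -0.00131505,
       -0.00032888]), 'effort': array([-4.84414904e-04, -4.43398547e+01,  2.62439060e+01,  1.55033253e-02,
       -3.07574401e-04, -7.22539852e-06]), 'position': array([ 0.14597823, -0.5295966 ,  0.19780249]), 'eef_rot': array([-3.11154198e+00, -4.20650376e-01, -5.32715682e-06]), 'contact_force': array([0.17152677, 0.04967767, 0.15590571]), 'wrist_torque': array([-0.0244159 , -0.04478813,  0.02908667]), 'finger_gap': 1.001554633314294}
side {'vfov': 53.98933885711852, 'cx': 319.7713597609044, 'cy': 198.23666323927122, 'R': array([[-0.99978562, -0.01895175, -0.00833885],
       [-0.00411621,  0.57662937, -0.81699549],
       [ 0.02029192, -0.81678602, -0.57658377]]), 't': array([0.54730119, 0.07956012, 1.14731665])}
top {'vfov': 51.36764930036823, 'cx': 322.07017248403713, 'cy': 198.37279550280556, 'R': array([[-0.00224798, -0.99997602, -0.00655015],
       [-0.99525968,  0.00287414, -0.09721061],
       [ 0.09722711,  0.00630058, -0.99524228]]), 't': array([0.02665345, 0.54314768, 1.24171133])}
```

View pics/side0.png

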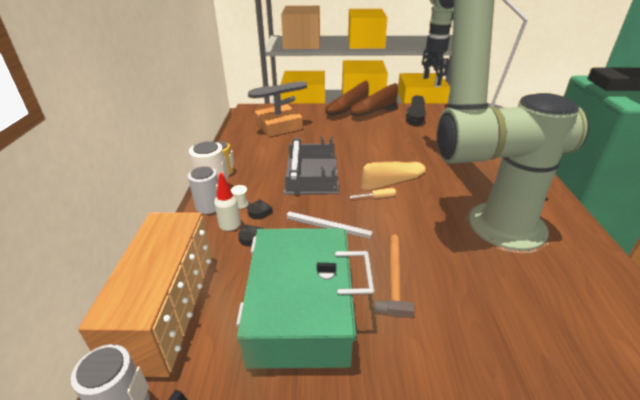

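View pics/top0.png

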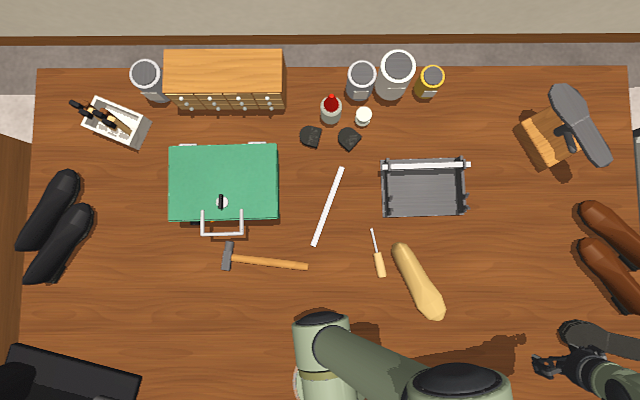

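```bash
python3 - <<'E'
from workcell import sensors, imaging,search_frame
for c in ("side","top"):
  for q in "bar_mid fork_a lid_handle catch_wing lid_hinge rest box".split():
    print(c,q,[(round(d['score'],2),[round(float(x),1) for x in d['at']]) for d in search_frame(c,q)[:4]])
E
```

```text
side bar_mid [(0.9, [322.6, 222.7]), (0.68, [325.9, 270.3])]
side fork_a [(0.59, [313.0, 167.4]), (0.23, [300.3, 288.3]), (0.22, [257.2, 209.9])]
side lid_handle [(0.78, [304.4, 292.0])]
side catch_wing [(0.67, [325.6, 269.3])]
side lid_hinge [(0.57, [300.0, 301.6])]
side rest [(0.66, [382.7, 191.5]), (0.45, [248.2, 236.9])]
side box [(0.65, [298.7, 304.3])]
top bar_mid [(0.57, [328.9, 205.3]), (0.57, [309.8, 134.5])]
top fork_a [(0.88, [425.1, 185.6]), (0.61, [324.3, 210.0]), (0.6, [364.7, 120.5]), (0.53, [224.5, 181.3])]
top lid_handle [(0.93, [223.9, 183.7]), (0.44, [329.6, 108.8])]
top catch_wing [(0.54, [221.0, 201.1])]
top lid_hinge [(0.81, [225.0, 183.6])]
top rest [(0.58, [425.7, 190.8]), (0.26, [323.7, 206.4])]
top box [(0.75, [224.6, 185.2])]
```

The top view shows the box (x ≈ 170–278, y ≈ 143–235), the bar from about (313,245) to (341,168), and the rest at (382–467, 158–216). The fixed back bar is on the far side, so the forks face the robot. I'll enlarge the regions to get accurate pixels.

```bash
python3 - <<'E'
import cv2,numpy as np
t=cv2.imread("pics/top0.png"); s=cv2.imread("pics/side0.png")
def crop(im,x0,y0,w,h,k,n):
    c=cv2.resize(im[y0:y0+h,x0:x0+w],None,fx=k,fy=k,interpolation=cv2.INTER_CUBIC)
    for i in range(0,w,10):
        cv2.putText(c,str(x0+i),(i*k,8),0,0.28,(0,255,255),1); cv2.line(c,(i*k,10),(i*k,14),(0,255,255),1)
    for j in range(0,h,10):
        cv2.putText(c,str(y0+j),(0,j*k+3),0,0.28,(0,255,255),1)
    cv2.imwrite(n,c)
crop(t,300,145,180,110,4,"pics/t_a.png")
crop(t,155,130,135,115,5,"pics/t_b.png")
crop(s,270,130,120,115,5,"pics/s_a.png")
crop(s,235,215,150,120,5,"pics/s_b.png")
E
```

```text
(no output)
```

View pics/t_a.png

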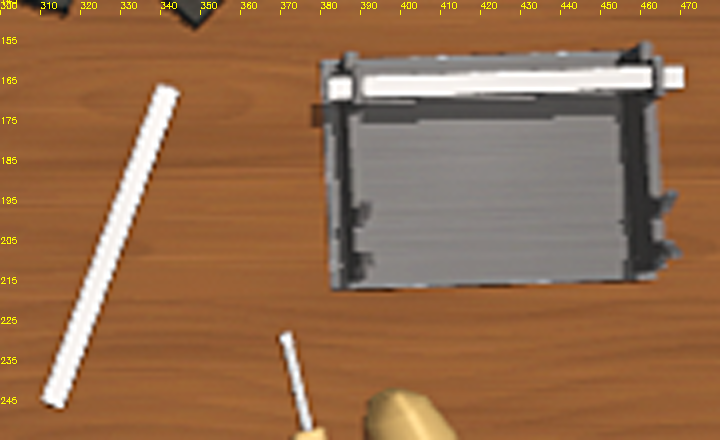

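View pics/t_b.png

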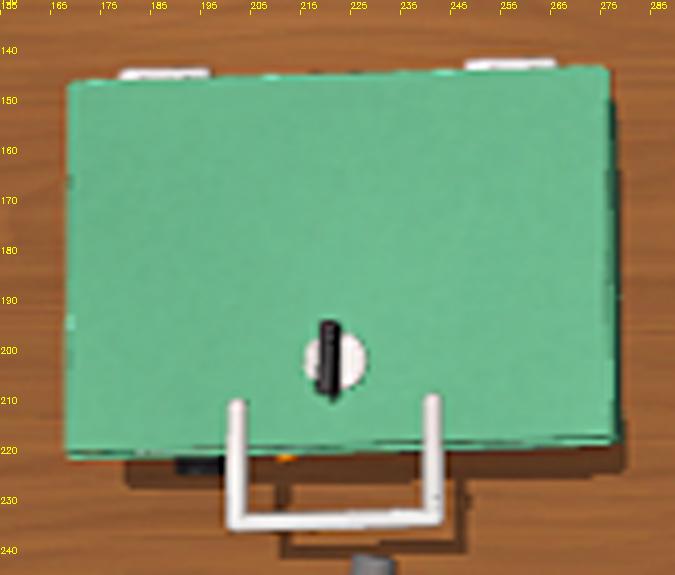

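View pics/s_a.png

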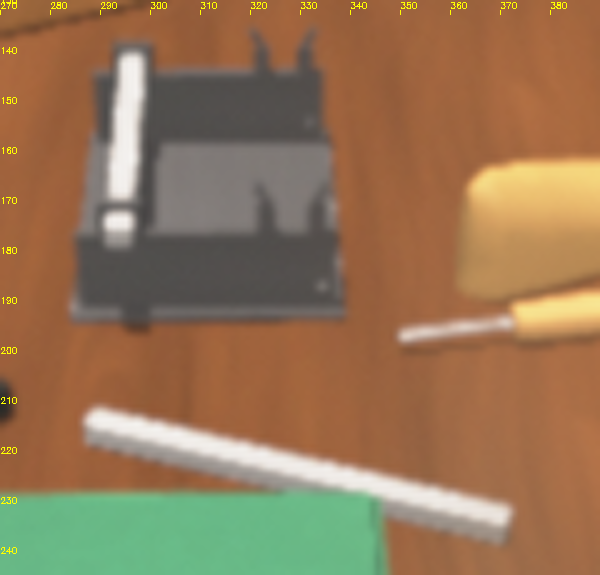

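View pics/s_b.png

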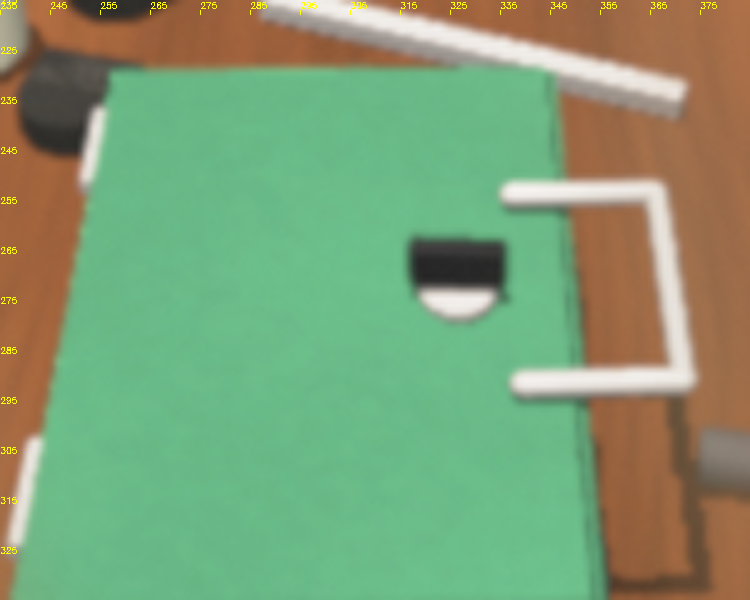

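```bash
cat > h.py <<'E'
import numpy as np
from workcell import imaging
from scipy.spatial.transform import Rotation as Ro
from scipy.optimize import least_squares
C={n:imaging.get_calibration(n) for n in("side","top")}
def proj(n,X):
    c=C[n];f=200/np.tan(np.radians(c['vfov']/2));p=np.atleast_2d(X)@np.array(c['R']).T+c['t']
    return np.c_[c['cx']+f*p[:,0]/p[:,2],c['cy']+f*p[:,1]/p[:,2]]
def ray(n,uv,z):
    c=C[n];f=200/np.tan(np.radians(c['vfov']/2));R=np.array(c['R']);o=-R.T@c['t']
    d=R.T@np.array([(uv[0]-c['cx'])/f,(uv[1]-c['cy'])/f,1]);return o+d*(z-o[2])/d[2]
def fit(obs,x0):  # obs: (cam,local xyz,uv); pose x,y,yaw
    def T(p,L): 
        c,s=np.cos(p[2]),np.sin(p[2]);return np.array([p[0]+c*L[0]-s*L[1],p[1]+s*L[0]+c*L[1],L[2]])
    def r(p): return np.concatenate([proj(n,T(p,L))[0]-uv for n,L,uv in obs])
    s=least_squares(r,x0,loss='soft_l1');return s.x,r(s.x).reshape(-1,2)
E
cat > m.py <<'E'
from h import *
np.set_printoptions(precision=4,suppress=True)
for n in C: print(n,"campos",-np.array(C[n]['R']).T@C[n]['t'])
z=.116
box=[("top",[.105,.15,z],[168.6,147]),("top",[.105,-.15,z],[276.6,143.4]),("top",[-.105,-.15,z],[278.2,217.2]),("top",[-.105,.15,z],[168.6,220.4]),
("top",[-.15,.055,.122],[202.2,234.6]),("top",[-.15,-.055,.122],[242.2,233.2]),
("side",[.105,-.15,z],[257,229]),("side",[-.105,-.15,z],[345,229.5]),
("side",[-.15,-.055,.122],[366.4,253]),("side",[-.15,.055,.122],[372,291])]
b,r=fit(box,[.6,.2,0]);print("box",b);print(r)
bt=.078
rest=[("top",[.055,.13,bt],[382,166.75]),("top",[.055,-.13,bt],[471,164]),
("top",[-.055+.0225,.11,.095],[391.2,197]),("top",[-.055-.0225,.11,.095],[392,210]),("top",[-.055+.0225,-.11,.095],[468,194.5]),("top",[-.055-.0225,-.11,.095],[468.75,207.5]),
("side",[-.055+.0225,-.11,.095],[320.3,136.5]),("side",[-.055-.0225,-.11,.095],[332,136.5]),
("side",[-.055+.0225,.11,.095],[321.5,167]),("side",[-.055-.0225,.11,.095],[333.5,167])]
q,r=fit(rest,[.6,-.25,0]);print("rest",q);print(r)
bar=[("top",[-.13,0,.016],[313.25,245.5]),("top",[.13,0,.016],[341.75,167.5]),("side",[-.13,0,.016],[372,231.6]),("side",[.13,0,.016],[288,212.5])]
a,r=fit(bar,[.5,0,0]);print("bar",a);print(r)
for n,uv in [("top",[313.25,245.5]),("top",[341.75,167.5]),("side",[372,231.6]),("side",[288,212.5])]: print(n,ray(n,uv,.016))
E
python3 m.py
```

```text
side campos [0.5242 0.9016 0.7311]
top campos [0.4199 0.0173 1.2888]
box [0.5844 0.3098 0.0286]
[[ 1.0294 -0.3317]
 [-2.7315 -0.0454]
 [-2.8799 -0.8214]
 [ 0.6663 -0.7157]
 [ 0.0503 -0.0056]
 [-0.7177  0.1768]
 [ 1.4046  0.1945]
 [-0.8707 -1.3846]
 [ 0.3982 -0.1707]
 [ 0.6633 -0.5078]]
rest [ 0.5809 -0.2836  0.0272]
[[ 0.1314 -0.3894]
 [-0.4992 -0.3097]
 [-0.0028 -1.9121]
 [-0.0881  0.6587]
 [-0.4398 -1.7   ]
 [-0.1944  0.8728]
 [ 0.2015 -0.9776]
 [ 0.8903 -1.1171]
 [-0.3219 -0.5627]
 [ 1.8538 -0.7244]]
bar [ 0.5211  0.0079 -0.3483]
[[ 0.0728  0.4456]
 [ 0.2012 -1.0214]
 [ 0.1882  0.4294]
 [ 0.0787 -0.0321]]
top [0.4003 0.0525 0.016 ]
top [ 0.6401 -0.0358  0.016 ]
side [0.3993 0.0504 0.016 ]
side [ 0.6435 -0.0363  0.016 ]
```

```bash
cat >> h.py <<'E'
from workcell import sensors
def R_down(yaw): 
    c,s=np.cos(yaw),np.sin(yaw);return np.array([[c,s,0],[s,-c,0],[0,0,-1.]])
def plan(pos,yaw,R=None):
    s=sensors.sense();p=np.array(s['position']);Rc=Ro.from_rotvec(s['eef_rot']).as_matrix()
    Rt=R_down(yaw) if R is None else R
    lin=Rc.T@(np.array(pos)-p)*1000;tw=Ro.from_matrix(Rc.T@Rt).as_rotvec()
    print("t",round(s['clock'],2),"p",p.round(4),"yaw",round(np.arctan2(Rc[1,0],Rc[0,0]),4),"zax",Rc[:,2].round(3),"q",np.round(s['qpos'],2),"F",np.round(s['contact_force'],1),"gap",round(s['finger_gap']*85.4,1))
    print("lin",lin.round(1),"twist",tw.round(4),"| per-axis world->tool\n",Rc.T.round(3))
E
python3 - <<'E'
from h import *
plan([.5213,.008,.12],2.793)
for n,uv,z in [("top",(395,243),.08),("top",(443,318),.05),("top",(330,108),.17),("top",(312,135),.024),("top",(350,140),.024),("top",(306,267),.02),("top",(228,255),.03),("top",(375,230),.01)]: print(n,uv,ray(n,uv,z).round(3))
E
```

```text
t 0.8 p [ 0.1461 -0.5303  0.1986] yaw 0.2688 zax [-0. -0. -1.] q [-1.44  0.33 -0.19  1.05 -0.    1.44] F [0.2 0.1 0.3] gap 85.6
lin [ 504.7 -419.3   78.6] twist [-0.0000e+00  1.0000e-04 -2.5242e+00] | per-axis world->tool
 [[ 0.964  0.266 -0.   ]
 [ 0.266 -0.964  0.   ]
 [-0.    -0.    -1.   ]]
top (395, 243) [ 0.408 -0.185  0.08 ]
top (443, 318) [ 0.191 -0.326  0.05 ]
top (330, 108) [0.78  0.002 0.17 ]
top (312, 135) [0.741 0.056 0.024]
top (350, 140) [ 0.725 -0.062  0.024]
top (306, 267) [0.336 0.074 0.02 ]
top (228, 255) [0.373 0.308 0.03 ]
top (375, 230) [ 0.447 -0.137  0.01 ]
```

>>> move_arm --hand '[60,60,60,60,60,60,60,60]' --linear '[[38,-31,0],[76,-63,0],[114,-94,0],[152,-126,0],[190,-157,0],[228,-189,0],[266,-220,0],[304,-252,0]]' --twist '[[0,0,-0.149],[0,0,-0.298],[0,0,-0.447],[0,0,-0.596],[0,0,-0.745],[0,0,-0.894],[0,0,-1.043],[0,0,-1.192]]'

```text
clock: 1.6
position: [0.3732, -0.205, 0.199]
eef_rot: [2.333, 2.102, 0.0]
contact_force: [0.2, -1.2, 0.2]
finger_gap: 0.702
```

```bash
python3 -c "
from h import *
plan([.5213,.008,.08],2.793)"
```

```text
t 1.6 p [ 0.3732 -0.205   0.199 ] yaw 1.4665 zax [ 0.001 -0.001 -1.   ] q [-0.68  0.09 -0.49  0.99 -0.    1.  ] F [ 0.2 -1.2  0.2] gap 59.9
lin [227.4 125.  118.9] twist [ 4.0000e-04  1.3000e-03 -1.3265e+00] | per-axis world->tool
 [[ 0.104  0.995 -0.001]
 [ 0.995 -0.104  0.001]
 [ 0.001 -0.001 -1.   ]]
```

Tracking is accurate, so I'll continue.

>>> move_arm --hand '[50,50,50,50,50,50,50,50]' --linear '[[29,16,8],[58,32,16],[87,48,30],[116,64,45],[145,80,60],[175,96,80],[205,112,100],[227,125,119]]' --twist '[[0,0,-0.149],[0,0,-0.298],[0,0,-0.447],[0,0,-0.596],[0,0,-0.745],[0,0,-0.894],[0,0,-1.043],[0,0,-1.192]]'

```text
clock: 2.4
position: [0.5223, 0.0094, 0.0792]
eef_rot: [0.74, 3.051, -0.0]
contact_force: [-0.8, -0.3, 0.3]
finger_gap: 0.587
```

```bash
python3 -c "
from h import *
plan([.5213,.008,.005],2.793)
import cv2
for n in ('side','top'):
  im=imaging.camera(n); cv2.imwrite(f'pics/{n}1.png',cv2.resize(im[140:290,240:440] if n=='top' else im[120:300,230:430],None,fx=3,fy=3)[:,:,::-1])
print(proj('top',[.5213,.008,.08]),proj('side',[.5213,.008,.08]))
"
```

```text
t 2.4 p [0.5223 0.0094 0.0792] yaw 2.6659 zax [ 0.002 -0.001 -1.   ] q [-0.12  0.39 -0.44  0.74 -0.    0.35] F [-0.8 -0.3  0.3] gap 50.1
lin [ 0.4 -1.7 74.2] twist [ 1.000e-04  1.800e-03 -1.271e-01] | per-axis world->tool
 [[-0.889  0.458 -0.002]
 [ 0.458  0.889  0.   ]
 [ 0.002 -0.001 -1.   ]]
[[327.88486532 204.05280005]] [[328.75662986 204.15754366]]
```

View pics/side1.png

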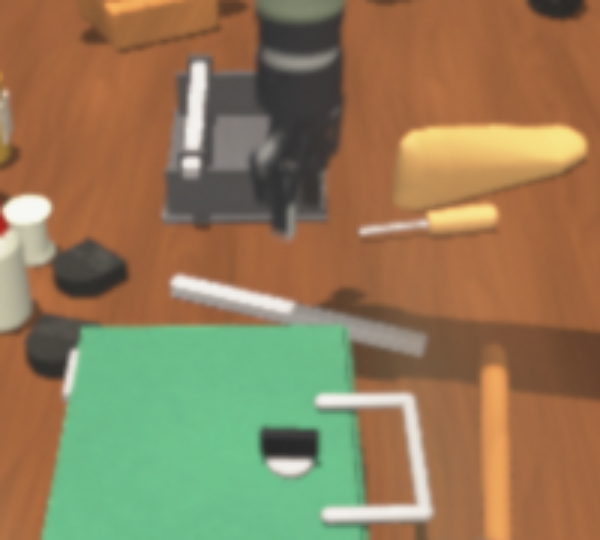

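The side view shows the fingertips (about px 326,197) above the bar's middle. I'm going down and closing.

>>> move_arm --hand '[50,50,50,50,50,50,30,10]' --linear '[[0,-2,20],[0,-2,40],[0,-2,58],[0,-2,68],[0,-2,74],[0,-2,74],[0,-2,74],[0,-2,74]]' --twist '[[0,0,-0.127],[0,0,-0.127],[0,0,-0.127],[0,0,-0.127],[0,0,-0.127],[0,0,-0.127],[0,0,-0.127],[0,0,-0.127]]'

```text
clock: 3.3
position: [0.5208, 0.0082, 0.0044]
eef_rot: [-0.549, -3.093, 0.0]
contact_force: [-0.7, 0.5, 0.8]
finger_gap: 0.254
```

>>> move_arm --hand '[0,0,0,0,0,0,0,0]' --linear '[[0,0,0],[0,0,0],[0,0,0],[0,0,0],[0,0,-10],[0,0,-30],[0,0,-50],[0,0,-50]]' --twist '[[0,0,0],[0,0,0],[0,0,0],[0,0,0],[0,0,0],[0,0,0],[0,0,0],[0,0,0]]'

```text
clock: 4.1
position: [0.5232, 0.0079, 0.0574]
eef_rot: [0.548, 3.089, 0.0]
contact_force: [-0.3, -0.4, -0.5]
finger_gap: 0.001
```

```bash
python3 -c "
from h import *
import cv2
q=np.array([.5809,-.2836]);c,s=np.cos(.0272),np.sin(.0272);g=q+[c*-.055,s*-.055]
print(g);plan([g[0],g[1],.15],1.598)
for n in ('side','top'):
  im=imaging.camera(n); cv2.imwrite(f'pics/{n}2.png',cv2.resize(im[140:290,240:440] if n=='top' else im[120:300,230:430],None,fx=3,fy=3)[:,:,::-1])
"
```

```text
[ 0.52592034 -0.28509582]
t 4.1 p [0.5232 0.0079 0.0574] yaw 2.7906 zax [ 0.005 -0.001 -1.   ] q [-0.13  0.42 -0.46  0.69  0.    0.22] F [-0.3 -0.4 -0.5] gap 0.1
lin [-103.7 -274.1  -92.4] twist [0.0037 0.0034 1.1926] | per-axis world->tool
 [[-0.939  0.344 -0.005]
 [ 0.344  0.939  0.001]
 [ 0.005 -0.001 -1.   ]]
```

View pics/side2.png

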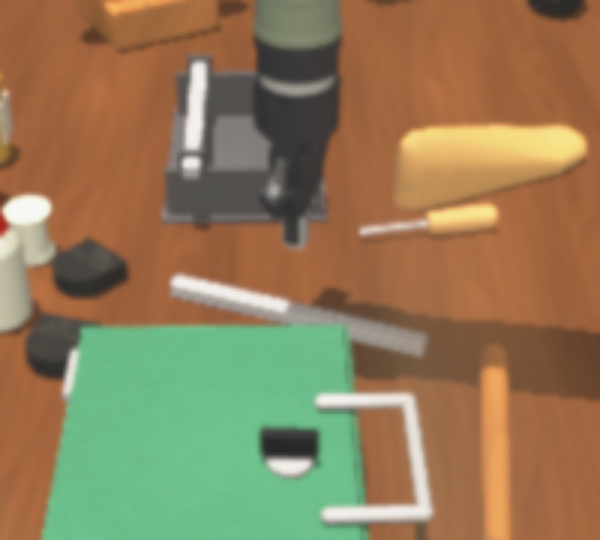

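View pics/top2.png

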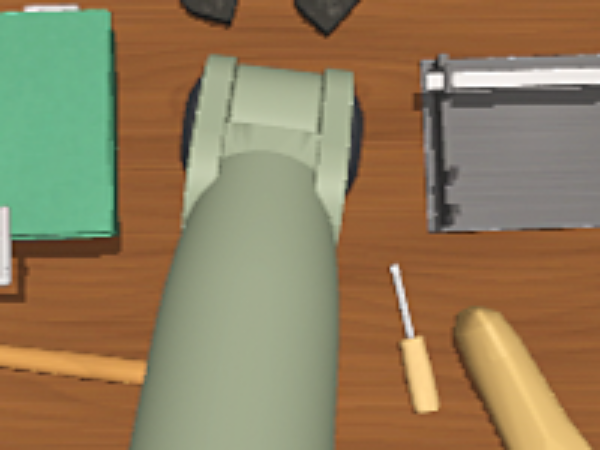

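```bash
python3 -c "
from h import *
print(proj('side',[.5232,.0079,.0574]),proj('side',[.5232,.0079,.0764]),proj('top',[.5232,.0079,.0574]))
for n,uv in (('side',(327.7,201.7)),):
  for z in (.04,.0574,.07,.08): print(z,ray(n,uv,z).round(3))
import cv2
im=imaging.camera('side'); cv2.imwrite('pics/side3.png',cv2.resize(im[170:250,270:390],None,fx=6,fy=6,interpolation=cv2.INTER_CUBIC)[:,:,::-1])
"
```

```text
[[328.05093886 210.54680964]] [[328.076673   205.16531284]] [[327.86019119 204.05143994]]
0.04 [ 0.524 -0.059  0.04 ]
0.0574 [ 0.524 -0.035  0.057]
0.07 [ 0.524 -0.018  0.07 ]
0.08 [ 0.524 -0.004  0.08 ]
```

View pics/side3.png

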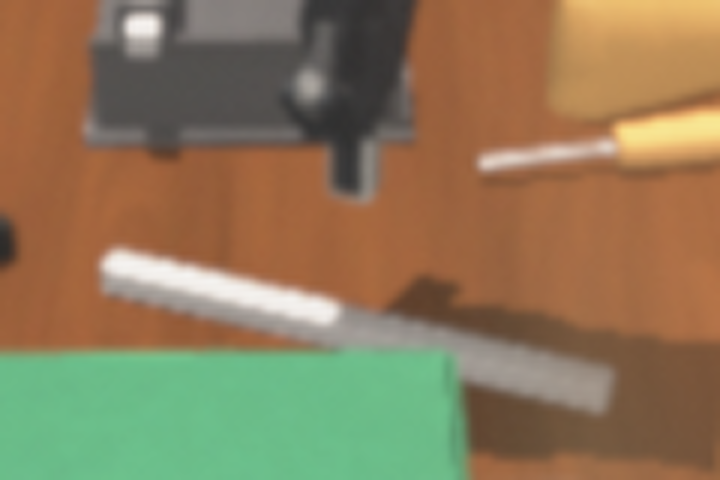

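```bash
python3 -c "
from h import *
import cv2
print(proj('side',[.146,-.53,.1986]),proj('side',[.146,-.53,.1986+.013]),proj('side',[.146,-.53,.1986+.04]))
im=cv2.imread('pics/side0.png');cv2.imwrite('pics/s0z.png',cv2.resize(im[20:120,390:490],None,fx=6,fy=6,interpolation=cv2.INTER_CUBIC))
b=np.array([.5844,.3098]);c,s=np.cos(.0286),np.sin(.0286)
h=b+[c*-.15+s*.055,s*-.15-c*.055]
sh=ray('top',[247.6,239.6],0);L=(sh[:2]-h)/.117;print(h,sh,'light per m',L)
ts=ray('side',[341.7,216.7],0);print('tip shadow',ts)
for z in (.0574,.07,.085,.1): print(z,ts[:2]-L*z, ray('side',(328.7,203),z)[:2])
"
```

```text
[[429.3003046   94.27106179]] [[429.8330437   90.88391714]] [[430.95715441  83.73684345]]
[0.43603413 0.25053308] [0.41857554 0.25564908 0.        ] light per m [-0.14921873  0.04372651]
tip shadow [ 0.48177285 -0.03766025  0.        ]
0.0574 [ 0.49033801 -0.04017015] [ 0.52136537 -0.02876532]
0.07 [ 0.49221817 -0.04072111] [ 0.52141895 -0.01136454]
0.085 [ 0.49445645 -0.04137701] [0.52148273 0.00935068]
0.1 [ 0.49669473 -0.0420329 ] [0.52154652 0.03006589]
```

View pics/s0z.png

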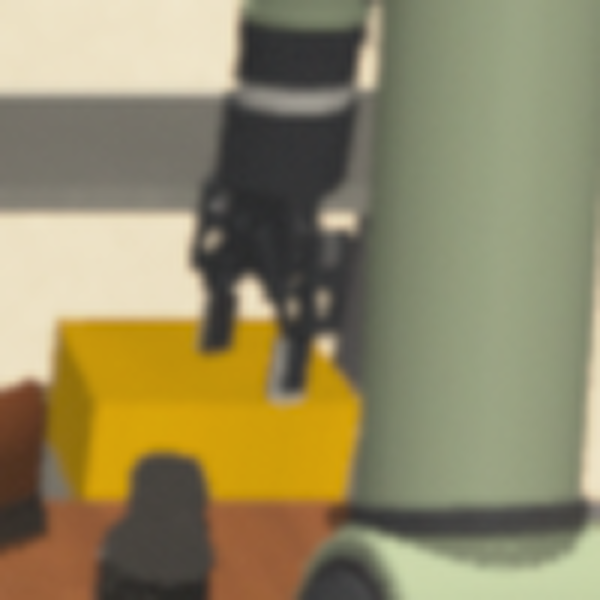

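>>> move_arm --hand '[40,40,40,40,40,40,40,40]' --linear '[[2,0,15],[2,0,30],[2,0,42],[2,0,50],[2,0,53],[2,0,53],[2,0,53],[2,0,53]]' --twist '[[0,0,0],[0,0,0],[0,0,0],[0,0,0],[0,0,0],[0,0,0],[0,0,0],[0,0,0]]'

```text
clock: 5.05
position: [0.5193, 0.0088, 0.0019]
eef_rot: [0.548, 3.093, 0.0]
contact_force: [0.8, 0.7, -0.3]
finger_gap: 0.467
```

```bash
python3 -c "
from h import *
plan([.5213,.008,.005],2.793)
import cv2
im=imaging.camera('side'); cv2.imwrite('pics/side4.png',cv2.resize(im[170:250,270:390],None,fx=6,fy=6,interpolation=cv2.INTER_CUBIC)[:,:,::-1])
im=imaging.camera('top'); cv2.imwrite('pics/top4.png',cv2.resize(im[140:260,270:390],None,fx=6,fy=6,interpolation=cv2.INTER_CUBIC)[:,:,::-1])
"
```

```text
t 5.05 p [0.5193 0.0088 0.0019] yaw 2.7906 zax [ 0.001 -0.    -1.   ] q [-0.13  0.49 -0.52  0.56 -0.    0.23] F [ 0.8  0.7 -0.3] gap 39.9
lin [-2.1 -0.1 -3.1] twist [ 0.0002  0.0007 -0.0024] | per-axis world->tool
 [[-0.939  0.344 -0.001]
 [ 0.344  0.939  0.   ]
 [ 0.001 -0.    -1.   ]]
```

View pics/side4.png

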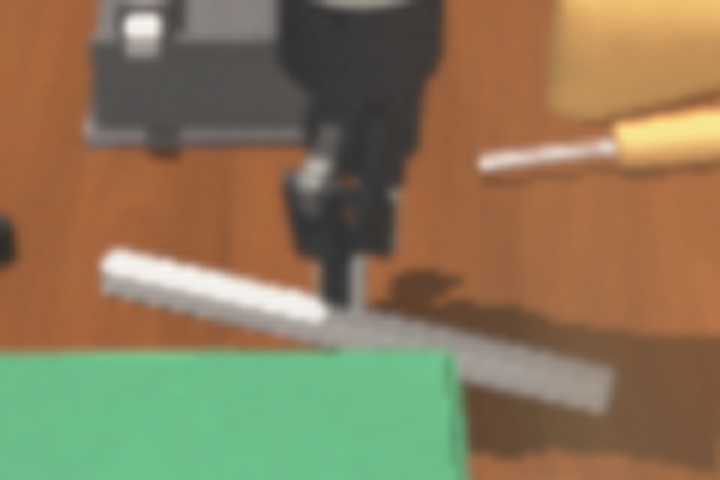

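View pics/top4.png

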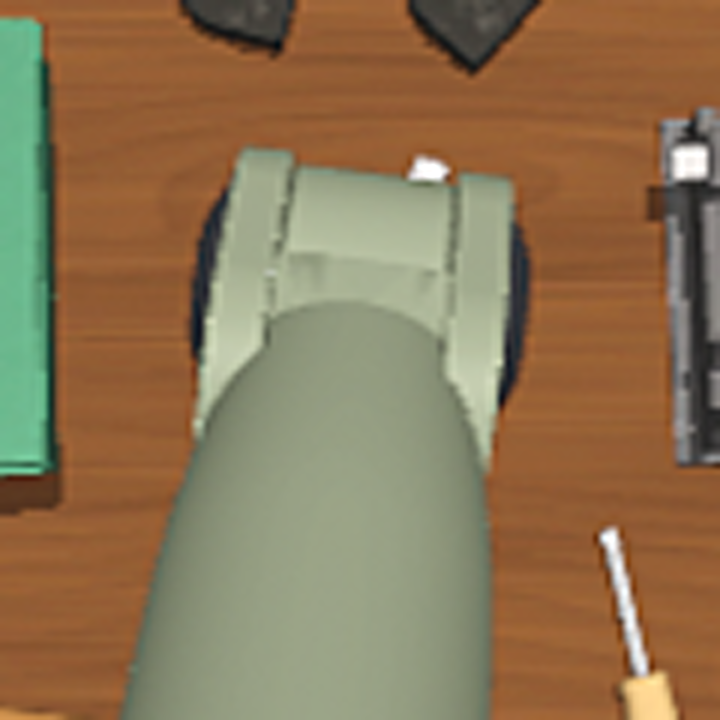

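```bash
python3 -c "
from h import *
J=np.array([.344,.939])
P=np.array([.5193,.0088])
for dz,dy in ((0,0),(.03,0),(.025,0),(0,-.036)):
  for s in (-.02,-.027,.02,.027):
    X=np.r_[P+J*s+[0,dy],.0019+.007+dz]; print(dz,dy,s,proj('side',X).round(1), ((proj('side',X)-[270,170])*6).round(0))
"
```

```text
0 0 -0.02 [[331.6 220. ]] [[370. 300.]]
0 0 -0.027 [[332.4 218.7]] [[375. 292.]]
0 0 0.02 [[326.9 228.1]] [[342. 349.]]
0 0 0.027 [[326.1 229.6]] [[337. 357.]]
0.03 0 -0.02 [[331.7 211.9]] [[370. 252.]]
0.03 0 -0.027 [[332.5 210.6]] [[375. 244.]]
0.03 0 0.02 [[327.  219.9]] [[342. 300.]]
0.03 0 0.027 [[326.1 221.4]] [[337. 308.]]
0.025 0 -0.02 [[331.7 213.3]] [[370. 260.]]
0.025 0 -0.027 [[332.5 211.9]] [[375. 252.]]
0.025 0 0.02 [[327.  221.3]] [[342. 308.]]
0.025 0 0.027 [[326.1 222.8]] [[337. 317.]]
0 -0.036 -0.02 [[331.6 212.6]] [[369. 256.]]
0 -0.036 -0.027 [[332.4 211.3]] [[374. 248.]]
0 -0.036 0.02 [[327.  220.3]] [[342. 302.]]
0 -0.036 0.027 [[326.2 221.7]] [[337. 310.]]
```

The near fingertip (crop 340,308) sits about 27 mm higher in the picture than the reported TCP. The start picture shows a similar gap of about 30 mm, and a sideways error wouldn't give the same amount in both. So the real fingertips seem to be about 27 mm above the reported TCP. I'll check this by going down in small steps and watching the force.

>>> move_arm --hand '[40,40,40,40,40,40,40,40]' --linear '[[-2,0,1],[-2,0,3],[-2,0,5],[-2,0,7],[-2,0,9],[-2,0,11],[-2,0,12],[-2,0,12]]' --twist '[[0,0,0],[0,0,0],[0,0,0],[0,0,0],[0,0,0],[0,0,0],[0,0,0],[0,0,0]]'

```text
clock: 5.95
position: [0.5209, 0.0082, -0.0103]
eef_rot: [0.548, 3.093, 0.0]
contact_force: [0.1, 0.5, 0.0]
finger_gap: 0.467
```

```bash
python3 -c "
from h import *
plan([.5213,.008,-.022],2.793)
import cv2
im=imaging.camera('side'); cv2.imwrite('pics/side5.png',cv2.resize(im[170:250,270:390],None,fx=6,fy=6,interpolation=cv2.INTER_CUBIC)[:,:,::-1])
"
```

```text
t 5.95 p [ 0.5209  0.0082 -0.0103] yaw 2.7906 zax [ 0.  0. -1.] q [-0.13  0.51 -0.52  0.54  0.    0.22] F [0.1 0.5 0. ] gap 39.9
lin [-0.4 -0.1 11.7] twist [ 0.0001  0.0003 -0.0024] | per-axis world->tool
 [[-0.939  0.344 -0.   ]
 [ 0.344  0.939  0.   ]
 [ 0.     0.    -1.   ]]
```

View pics/side5.png

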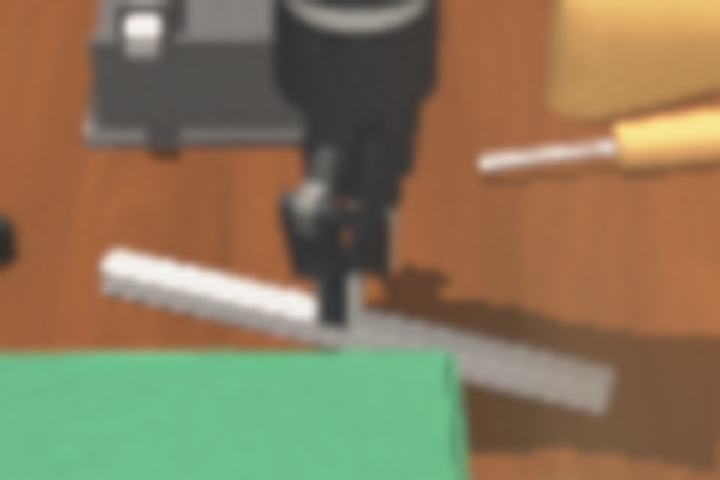

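Confirmed: the finger now passes in front of the bar and there's no contact at a reported −10 mm. The true tip is about 26 mm above the reported TCP. I'll go on down to a reported −22 mm and grip.

>>> move_arm --hand '[40,40,40,40,40,30,20,10]' --linear '[[0,0,3],[0,0,6],[0,0,9],[0,0,12],[0,0,12],[0,0,12],[0,0,12],[0,0,12]]' --twist '[[0,0,0],[0,0,0],[0,0,0],[0,0,0],[0,0,0],[0,0,0],[0,0,0],[0,0,0]]'

```text
clock: 6.8
position: [0.5214, 0.0086, -0.0218]
eef_rot: [0.548, 3.092, 0.002]
contact_force: [0.3, 1.8, 2.1]
finger_gap: 0.156
```

>>> move_arm --hand '[0,0,0,0,0,0,0,0]' --linear '[[0,0,0],[0,0,0],[0,0,0],[0,0,0],[0,0,0],[0,0,0],[0,0,0],[0,0,0]]' --twist '[[0,0,0],[0,0,0],[0,0,0],[0,0,0],[0,0,0],[0,0,0],[0,0,0],[0,0,0]]'

```text
clock: 7.6
position: [0.5214, 0.0085, -0.0217]
eef_rot: [0.548, 3.092, 0.002]
contact_force: [-0.8, 0.5, 2.5]
finger_gap: 0.159
```

>>> move_arm --hand '[0,0,0,0,0,0,0,0]' --linear '[[0,0,-5],[0,0,-15],[0,0,-30],[0,0,-50],[0,0,-70],[0,0,-90],[0,0,-100],[0,0,-100]]' --twist '[[0,0,0],[0,0,0],[0,0,0],[0,0,0],[0,0,0],[0,0,0],[0,0,0],[0,0,0]]'

```text
clock: 8.4
position: [0.5226, 0.0083, 0.08]
eef_rot: [0.547, 3.089, 0.002]
contact_force: [-0.4, 0.5, -2.3]
finger_gap: 0.16
```

```bash
python3 -c "
from h import *
plan([.5259,-.2851,.13],1.598)
import cv2
im=imaging.camera('side'); cv2.imwrite('pics/side6.png',cv2.resize(im[130:250,250:410],None,fx=5,fy=5,interpolation=cv2.INTER_CUBIC)[:,:,::-1])
im=imaging.camera('top'); cv2.imwrite('pics/top6.png',cv2.resize(im[140:260,270:390],None,fx=5,fy=5,interpolation=cv2.INTER_CUBIC)[:,:,::-1])
"
```

```text
t 8.4 p [0.5226 0.0083 0.08  ] yaw 2.7908 zax [ 0.004  0.    -1.   ] q [-0.13  0.39 -0.44  0.74  0.    0.22] F [-0.4  0.5 -2.3] gap 13.6
lin [-104.1 -274.3  -50.1] twist [0.004  0.0026 1.1928] | per-axis world->tool
 [[-0.939  0.344 -0.004]
 [ 0.344  0.939  0.002]
 [ 0.004  0.    -1.   ]]
```

View pics/side6.png

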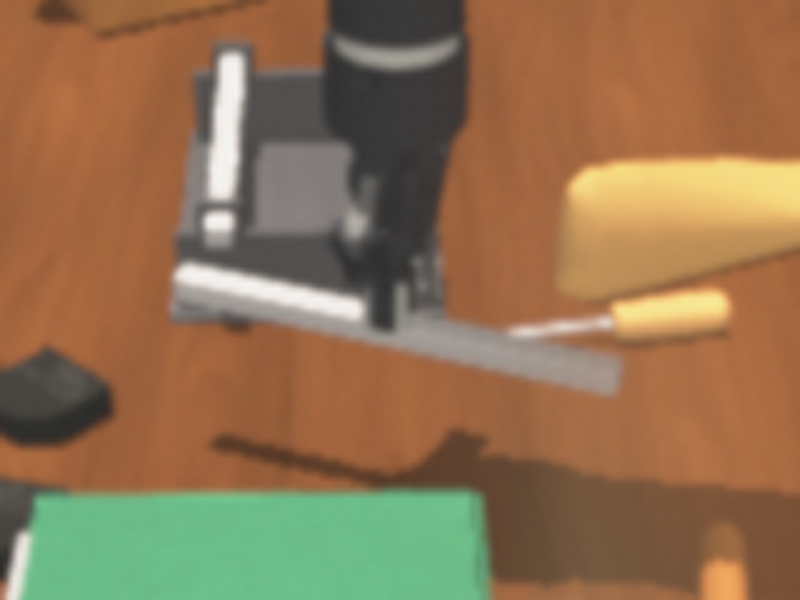

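The bar is gripped and about level in the picture (ends near px 286,185 and 374,202). I'll compare that with the predicted positions to get any centre offset and tilt.

```bash
python3 -c "
from h import *
for s in (-.13,.13):
  for z in (.118,.102):
    d=np.array([np.cos(-.3508),np.sin(-.3508)])
    n=np.array([-d[1],d[0]])
    X=np.r_[np.array([.5226,.0083])+d*s+n*.008,z];print(s,z,proj('side',X).round(1),((proj('side',X)-[250,130])*5).round(0))
"
```

```text
-0.13 0.118 [[373.5 204.4]] [[617. 372.]]
-0.13 0.102 [[373.1 209.3]] [[615. 396.]]
0.13 0.118 [[284.4 185.5]] [[172. 278.]]
0.13 0.102 [[284.8 190.2]] [[174. 301.]]
```

>>> move_arm --hand '[0,0,0,0,0,0,0,0]' --linear '[[-10,-30,-20],[-24,-66,-30],[-38,-102,-30],[-52,-138,-30],[-67,-176,-30],[-82,-212,-28],[-96,-250,-24],[-105,-276,-20]]' --twist '[[0,0,0.149],[0,0,0.298],[0,0,0.447],[0,0,0.596],[0,0,0.745],[0,0,0.894],[0,0,1.043],[0,0,1.192]]'

```text
clock: 9.3
position: [0.5239, -0.2893, 0.0961]
eef_rot: [-2.198, -2.243, -0.001]
contact_force: [1.5, 0.3, -1.7]
finger_gap: 0.157
```

```bash
python3 -c "
from h import *
import cv2
plan([.5259,-.287,.1],1.598)
im=imaging.camera('side'); cv2.imwrite('pics/side7.png',cv2.resize(im[100:220,250:410],None,fx=5,fy=5,interpolation=cv2.INTER_CUBIC)[:,:,::-1])
im=imaging.camera('top'); cv2.imwrite('pics/top7.png',cv2.resize(im[140:240,360:500],None,fx=5,fy=5,interpolation=cv2.INTER_CUBIC)[:,:,::-1])
"
```

```text
t 9.3 p [ 0.5239 -0.2893  0.0961] yaw 1.5908 zax [-0.001  0.001 -1.   ] q [-0.63  0.5  -0.2   0.87  0.    0.92] F [ 1.5  0.3 -1.7] gap 13.4
lin [ 2.2  2.1 -3.9] twist [-0.0005 -0.0011 -0.0072] | per-axis world->tool
 [[-0.02   1.     0.001]
 [ 1.     0.02  -0.001]
 [-0.001  0.001 -1.   ]]
```

View pics/side7.png

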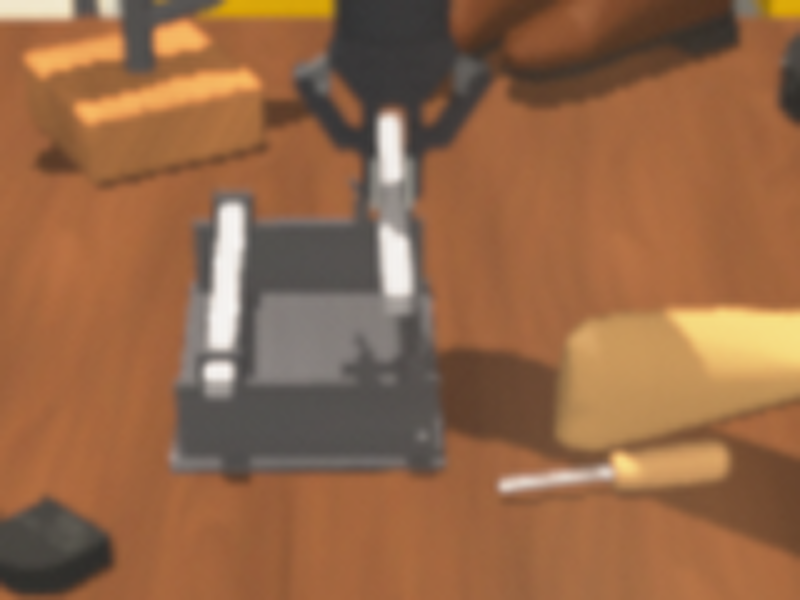

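View pics/top7.png

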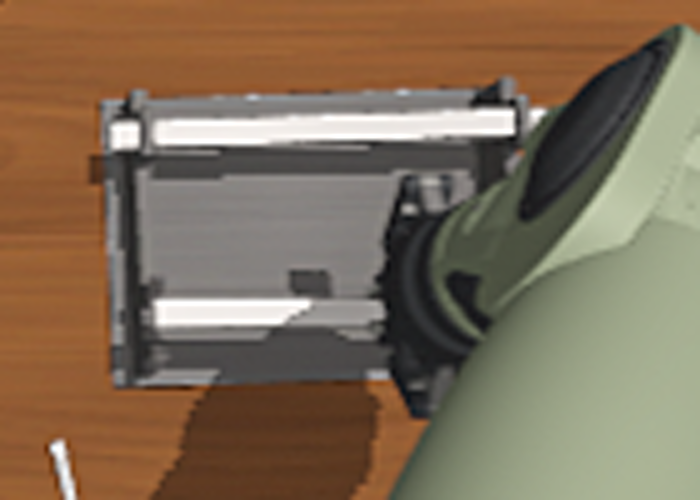

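```bash
python3 -c "
from h import *
print(proj('top',[.524,-.157,.134]),proj('side',[.524,-.157,.134]),proj('side',[.524,-.157,.118]),proj('side',[.524,-.417,.134]))
print(ray('top',[391,202.4],.134),ray('side',[250+398/5,100+298/5],.134),ray('side',[250+398/5,100+313/5],.118),ray('side',[250+389/5,100+111/5],.134))
"
```

```text
[[387.26832303 201.30039841]] [[327.97860014 158.41920123]] [[327.9594468  162.93386604]] [[328.11344592 122.95411744]]
[ 0.52089648 -0.16732618  0.134     ] [ 0.51901981 -0.14969454  0.134     ] [ 0.51890828 -0.15908453  0.118     ] [ 0.52514914 -0.42352358  0.134     ]
```

>>> move_arm --hand '[0,0,0,0,0,0,0,0]' --linear '[[8,2,-4],[12,2,-4],[12,2,-4],[12,2,-4],[12,2,-4],[12,2,-4],[12,2,-4],[12,2,-4]]' --twist '[[0,0,-0.007],[0,0,-0.007],[0,0,-0.007],[0,0,-0.007],[0,0,-0.007],[0,0,-0.007],[0,0,-0.007],[0,0,-0.007]]'

```text
clock: 10.2
position: [0.5253, -0.2783, 0.0996]
eef_rot: [-2.189, -2.252, 0.0]
contact_force: [0.5, -0.3, -1.9]
finger_gap: 0.157
```

```bash
python3 -c "
from h import *
import cv2
plan([.5259,-.287,.1],1.598)
im=imaging.camera('side'); cv2.imwrite('pics/side8.png',cv2.resize(im[115:195,280:350],None,fx=7,fy=7,interpolation=cv2.INTER_CUBIC)[:,:,::-1])
cv2.imwrite('pics/side8f.png',im[:,:,::-1])
im=imaging.camera('top'); cv2.imwrite('pics/top8.png',cv2.resize(im[150:220,375:475],None,fx=7,fy=7,interpolation=cv2.INTER_CUBIC)[:,:,::-1])
"
```

```text
t 10.2 p [ 0.5253 -0.2783  0.0996] yaw 1.5993 zax [-0.001  0.001 -1.   ] q [-0.61  0.49 -0.21  0.87 -0.    0.93] F [ 0.5 -0.3 -1.9] gap 13.4
lin [-8.7  0.4 -0.4] twist [-0.001  -0.0006  0.0013] | per-axis world->tool
 [[-0.029  1.     0.001]
 [ 1.     0.029 -0.001]
 [-0.001  0.001 -1.   ]]
```

View pics/side8.png

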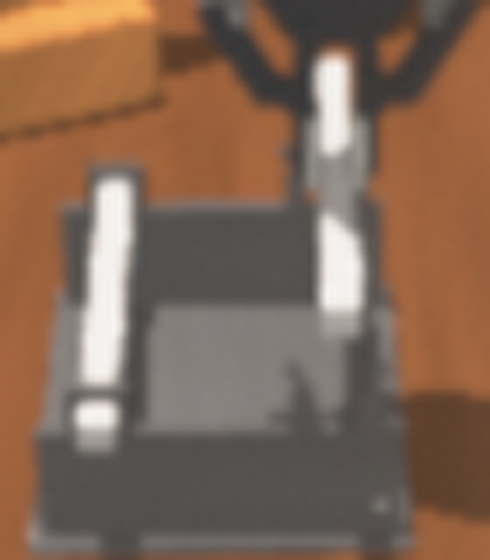

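View pics/top8.png

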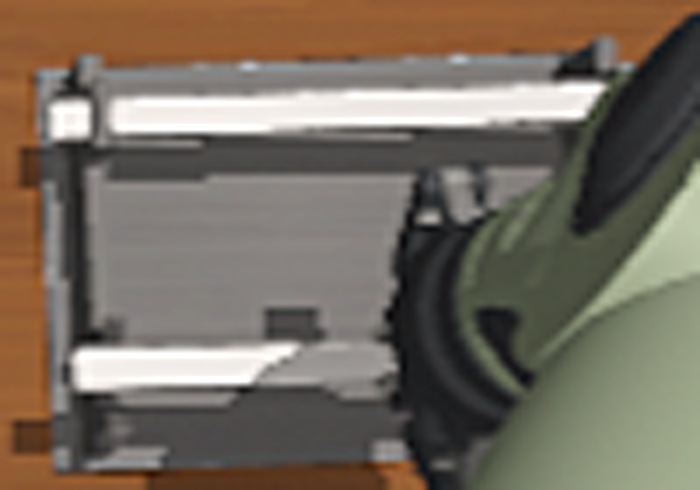

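```bash
python3 -c "
from h import *
def f(p,dn=0,df=0,du=0):
  yc,z,t=p
  A=[.5253,yc+.13*np.cos(t),z-.13*np.sin(t)];B=[.5253,yc-.13*np.cos(t),z+.13*np.sin(t)]
  return [proj('top',A)[0,0]-385.3-du,proj('side',A)[0,1]-159.7-dn,proj('side',B)[0,1]-122.4-df]
for k in ((0,0,0),(1,0,0),(0,1,0),(0,0,1)):
  print(k,least_squares(f,[-.28,.134,0],args=k).x)
# sanity: back bar
for y in (.13,-.13):
  c,s=np.cos(.0272),np.sin(.0272); X=[.5809+c*.055-s*y,-.2836+s*.055+c*y,.078];print(proj('top',X),proj('side',X))
print(280+97/7,115+np.array([430,450])/7,280+115/7,115+178/7, 'top',375+50/7,150+118/7)
"
```

```text
(0, 0, 0) [-0.28173257  0.13550432  0.02345459]
(1, 0, 0) [-0.28223229  0.13348498  0.03745251]
(0, 1, 0) [-0.28176374  0.13354689  0.00839543]
(0, 0, 1) [-0.28476898  0.13395629  0.02483981]
[[382.13423294 166.37661367]] [[293.58320129 174.63657437]]
[[470.5039253  163.70610503]] [[296.83510915 137.55486493]]
293.85714285714283 [176.42857143 179.28571429] 296.42857142857144 140.42857142857142 top 382.14285714285717 166.85714285714286
```

Held bar: its centre is about 3.5 mm too far towards +y, and it's parallel to the back bar (both slope −0.034 in the top view). I'll correct that and lower into the forks slowly, watching the force.

>>> move_arm --hand '[0,0,0,0,0,0,0,0]' --linear '[[-3.5,1,0],[-3.5,1,10],[-3.5,1,20],[-3.5,1,28],[-3.5,1,34],[-3.5,1,40],[-3.5,1,45],[-3.5,1,45]]' --twist '[[0,0,0],[0,0,0],[0,0,0],[0,0,0],[0,0,0],[0,0,0],[0,0,0],[0,0,0]]'

```text
clock: 11.1
position: [0.5258, -0.2814, 0.0537]
eef_rot: [-2.188, -2.251, 0.001]
contact_force: [-0.4, -0.1, -2.9]
finger_gap: 0.157
```

```bash
python3 -c "
from h import *
import cv2
plan([.5263,-.2818,.041],1.598)
im=imaging.camera('side'); cv2.imwrite('pics/side9.png',cv2.resize(im[115:195,280:350],None,fx=7,fy=7,interpolation=cv2.INTER_CUBIC)[:,:,::-1])
im=imaging.camera('top'); cv2.imwrite('pics/top9.png',cv2.resize(im[150:220,375:475],None,fx=7,fy=7,interpolation=cv2.INTER_CUBIC)[:,:,::-1])
"
```

```text
t 11.1 p [ 0.5258 -0.2814  0.0537] yaw 1.5992 zax [-0.002  0.001 -1.   ] q [-0.62  0.54 -0.26  0.78 -0.    0.93] F [-0.4 -0.1 -2.9] gap 13.4
lin [-0.4  0.5 12.7] twist [-0.0021 -0.0015  0.0012] | per-axis world->tool
 [[-0.028  1.     0.001]
 [ 1.     0.028 -0.002]
 [-0.002  0.001 -1.   ]]
```

View pics/side9.png

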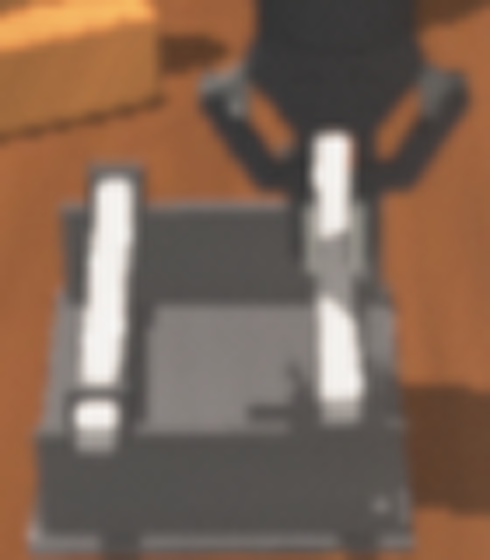

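View pics/top9.png

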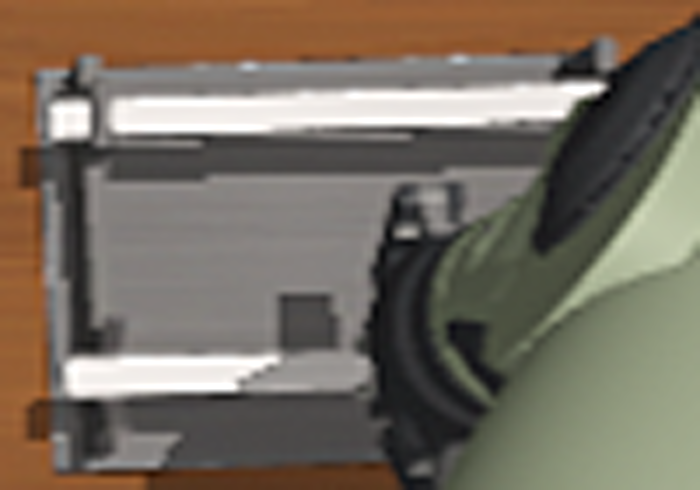

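The bar is between the fork lips (bar row 377 against fork middle row 376 in the top crop). Its near end is at u = 384.3, against 384.2 expected. Lowering to the seat.

>>> move_arm --hand '[0,0,0,0,0,0,0,0]' --linear '[[0,0,2],[0,0,4],[0,0,6],[0,0,8],[0,0,10],[0,0,11],[0,0,12],[0,0,12]]' --twist '[[0,0,0],[0,0,0],[0,0,0],[0,0,0],[0,0,0],[0,0,0],[0,0,0],[0,0,0]]'

```text
clock: 12.0
position: [0.5263, -0.2817, 0.0424]
eef_rot: [-2.189, -2.252, 0.001]
contact_force: [0.0, 0.0, -2.8]
finger_gap: 0.163
```

>>> move_arm --hand '[0,0,0,0,0,0,0,0]' --linear '[[0,0,1],[0,0,1.5],[0,0,2],[0,0,2.5],[0,0,3],[0,0,3],[0,0,3],[0,0,3]]' --twist '[[0,0,0],[0,0,0],[0,0,0],[0,0,0],[0,0,0],[0,0,0],[0,0,0],[0,0,0]]'

```text
clock: 12.8
position: [0.5263, -0.2818, 0.0402]
eef_rot: [-2.189, -2.252, 0.001]
contact_force: [-1.6, 2.1, 4.9]
finger_gap: 0.16
```

```bash
python3 -c "
from h import *
import cv2
plan([.5263,-.2818,.041],1.598)
im=imaging.camera('side'); cv2.imwrite('pics/side10.png',cv2.resize(im[115:195,280:350],None,fx=7,fy=7,interpolation=cv2.INTER_CUBIC)[:,:,::-1])
im=imaging.camera('top'); cv2.imwrite('pics/top10.png',cv2.resize(im[150:220,375:475],None,fx=7,fy=7,interpolation=cv2.INTER_CUBIC)[:,:,::-1])
"
```

```text
t 12.8 p [ 0.5263 -0.2818  0.0402] yaw 1.5993 zax [-0.001  0.    -1.   ] q [-0.62  0.56 -0.27  0.75 -0.    0.93] F [-1.6  2.1  4.9] gap 13.7
lin [-0.  -0.  -0.8] twist [-0.0009 -0.0004  0.0013] | per-axis world->tool
 [[-0.029  1.     0.   ]
 [ 1.     0.029 -0.001]
 [-0.001  0.    -1.   ]]
```

View pics/side10.png

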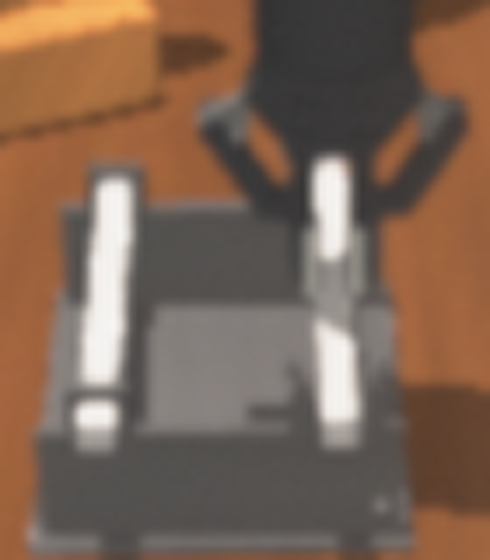

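View pics/top10.png

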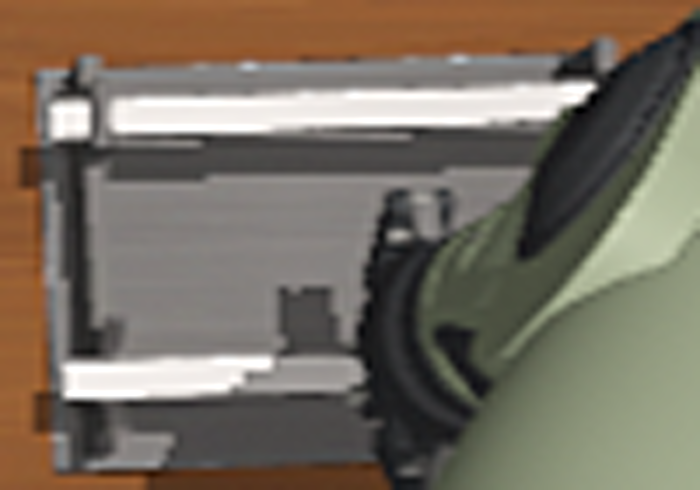

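Contact came at reported z = 0.0402 (predicted 0.0403): Fz went from −2.8 to +4.9 N. I'll check the far end against its predicted seated position before letting go.

```bash
python3 -c "
from h import *
c,s=np.cos(.0272),np.sin(.0272)
for y in (.13,-.13):
  X=[.5809-c*.055-s*y,-.2836-s*.055+c*y,.078];print(proj('top',X),proj('side',X),'crop',(proj('side',X)-[280,115])*7,(proj('top',X)-[375,150])*7)
"
```

```text
[[383.77372818 203.58389449]] [[328.42328522 174.23761959]] crop [[338.96299657 414.66333711]] [[ 61.41609728 375.0872614 ]]
[[472.92497784 200.91894878]] [[326.57789561 137.21969384]] crop [[326.04526928 155.53785687]] [[685.47484491 356.43264147]]
```

>>> move_arm --hand '[20,30,40,40,40,40,40,40]' --linear '[[0,0,0],[0,0,0],[0,0,0],[0,0,0],[0,0,-10],[0,0,-30],[0,0,-60],[0,0,-100]]' --twist '[[0,0,0],[0,0,0],[0,0,0],[0,0,0],[0,0,0],[0,0,0],[0,0,0],[0,0,0]]'

```text
clock: 13.7
position: [0.5253, -0.2811, 0.1404]
eef_rot: [-2.187, -2.25, 0.001]
contact_force: [0.5, 0.1, 0.6]
finger_gap: 0.469
```

```bash
python3 -c "
from h import *
b=np.array([.5844,.3098]);c,s=np.cos(.0286),np.sin(.0286)
h=b+[c*-.15,s*-.15]; w=b+[c*-.06,s*-.06];print('handle',h,'wing',w)
plan([h[0],h[1],.22],1.599)
import cv2
im=imaging.camera('side'); cv2.imwrite('pics/side11.png',cv2.resize(im[115:195,280:350],None,fx=7,fy=7,interpolation=cv2.INTER_CUBIC)[:,:,::-1])
"
```

```text
handle [0.43446134 0.30551058] wing [0.52442454 0.30808423]
t 13.7 p [ 0.5253 -0.2811  0.1404] yaw 1.5992 zax [-0.003  0.002 -1.   ] q [-0.62  0.46 -0.15  0.97 -0.    0.93] F [0.5 0.1 0.6] gap 40.1
lin [589.1 -74.4 -78. ] twist [-0.0033 -0.0023  0.0002] | per-axis world->tool
 [[-0.028  1.     0.002]
 [ 1.     0.028 -0.003]
 [-0.003  0.002 -1.   ]]
```

View pics/side11.png

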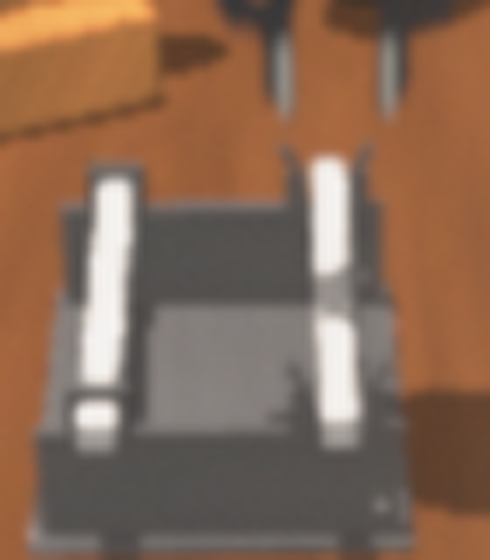

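The bar lies in both forks, released: far end between the two lips at (330,157), near end at (340,435). Moving to the lid handle.

>>> move_arm --hand '[45,45,45,45,45,45,45,45]' --linear '[[35,-4,-30],[82,-10,-50],[129,-16,-50],[177,-22,-50],[225,-28,-50],[273,-34,-50],[321,-40,-50],[369,-46,-50]]' --twist '[[0,0,0],[0,0,0],[0,0,0],[0,0,0],[0,0,0],[0,0,0],[0,0,0],[0,0,0]]'

```text
clock: 14.55
position: [0.4721, 0.0859, 0.1975]
eef_rot: [2.184, 2.246, 0.004]
contact_force: [1.0, -0.6, 0.2]
finger_gap: 0.522
```

```bash
python3 -c "
from h import *
plan([.4345,.3055,.15],1.599)
import cv2
im=imaging.camera('top'); cv2.imwrite('pics/top12.png',cv2.resize(im[150:220,375:480],None,fx=7,fy=7,interpolation=cv2.INTER_CUBIC)[:,:,::-1])
"
```

```text
t 14.55 p [0.4721 0.0859 0.1975] yaw 1.5991 zax [ 0.008 -0.004 -1.   ] q [ 0.03  0.19 -0.38  0.99 -0.    1.57] F [ 1.  -0.6  0.2] gap 44.6
lin [220.8 -31.7  46.2] twist [0.0077 0.0047 0.0001] | per-axis world->tool
 [[-0.028  1.    -0.005]
 [ 1.     0.028  0.008]
 [ 0.008 -0.004 -1.   ]]
```

View pics/top12.png

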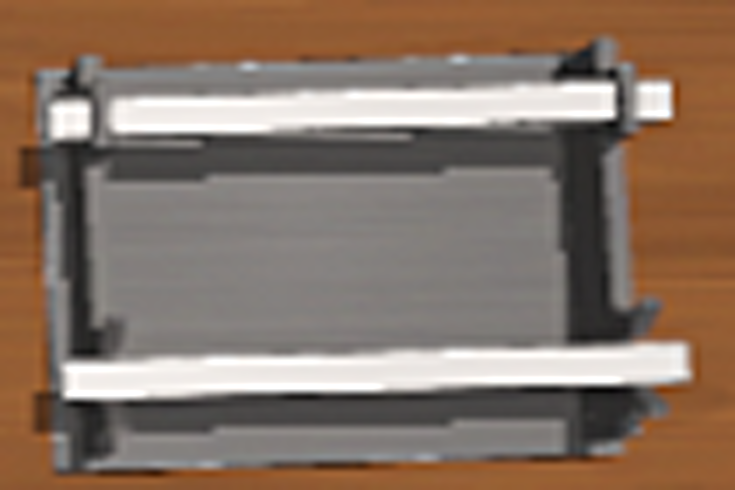

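The top view shows the loose bar spanning both cheeks. Its ends (crop 62 and 690) match the back bar's (50 and 673) after the perspective shift, so it's centred to under 1 mm. Now to hover above the handle.

>>> move_arm --hand '[30,30,30,30,30,30,30,30]' --linear '[[45,-6,0],[90,-13,5],[135,-20,15],[175,-26,25],[205,-30,35],[221,-32,46],[221,-32,65],[221,-32,70]]' --twist '[[0.008,0.005,0],[0.008,0.005,0],[0.008,0.005,0],[0.008,0.005,0],[0.008,0.005,0],[0.008,0.005,0],[0.008,0.005,0],[0.008,0.005,0]]'

```text
clock: 15.4
position: [0.4296, 0.3118, 0.1258]
eef_rot: [-2.176, -2.257, -0.0]
contact_force: [-0.0, -0.2, -0.3]
finger_gap: 0.348
```

```bash
python3 -c "
from h import *
plan([.4345,.3055,.083],1.599)
import cv2
im=imaging.camera('side'); cv2.imwrite('pics/side13.png',cv2.resize(im[190:340,230:430],None,fx=4,fy=4,interpolation=cv2.INTER_CUBIC)[:,:,::-1])
p=sensors.sense()['position'];p=np.array(p)
for o in ([0,0,.026],[-.015,0,.03],[.015,0,.03]): print(((proj('side',p+o)-[230,190])*4).round(0))
"
```

```text
t 15.4 p [0.4296 0.3118 0.1258] yaw 1.6072 zax [-0.004  0.004 -1.   ] q [ 0.49  0.35 -0.35  0.87  0.01  2.02] F [-0.  -0.2 -0.3] gap 29.7
lin [-6.6  4.9 42.7] twist [-0.0041 -0.0044  0.0082] | per-axis world->tool
 [[-0.036  0.999  0.004]
 [ 0.999  0.036 -0.004]
 [-0.004  0.004 -1.   ]]
[[572. 290.]]
[[602. 285.]]
[[544. 284.]]
```

View pics/side13.png

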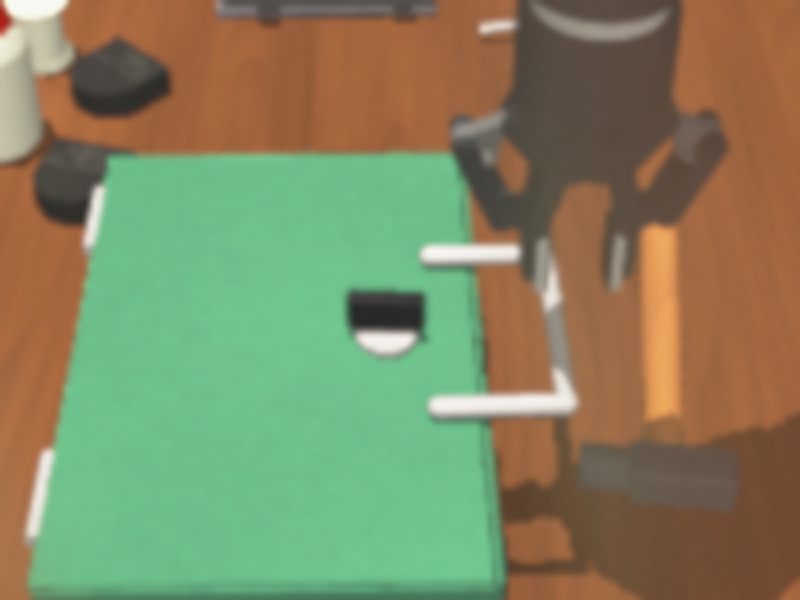

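```bash
python3 -c "
from h import *
for P in ([.4345,.3055,.122],[.4345,.3055,.109],[.4295,.3055,.122]): print(((proj('side',P)-[230,190])*4).round(1))
"
```

```text
[[558.3 322.6]]
[[556.7 339.8]]
[[567.7 322.7]]
```

Fingers (crop columns 540 and 613) straddle slightly in front of the handle, whose mid is at (558,325). I'll correct by +7 mm towards the box, then go down.

>>> move_arm --hand '[30,30,30,30,30,30,30,30]' --linear '[[-6.5,7,0],[-6.5,7,0],[-6.5,7,8],[-6.5,7,16],[-6.5,7,24],[-6.5,7,32],[-6.5,7,40],[-6.5,7,43]]' --twist '[[-0.004,-0.004,0.008],[-0.004,-0.004,0.008],[-0.004,-0.004,0.008],[-0.004,-0.004,0.008],[-0.004,-0.004,0.008],[-0.004,-0.004,0.008],[-0.004,-0.004,0.008],[-0.004,-0.004,0.008]]'

```text
clock: 16.25
position: [0.4359, 0.305, 0.0814]
eef_rot: [-2.19, -2.251, 0.003]
contact_force: [-0.2, -0.0, 0.9]
finger_gap: 0.355
```

```bash
python3 -c "
from h import *
plan([.4365,.3055,.083],1.599)
import cv2
im=imaging.camera('side'); cv2.imwrite('pics/side14.png',cv2.resize(im[190:340,230:430],None,fx=4,fy=4,interpolation=cv2.INTER_CUBIC)[:,:,::-1])
"
```

```text
t 16.25 p [0.4359 0.305  0.0814] yaw 1.5986 zax [-0.002 -0.001 -1.   ] q [ 0.47  0.4  -0.4   0.76  0.    2.01] F [-0.2 -0.   0.9] gap 30.4
lin [ 0.5  0.6 -1.6] twist [-0.002   0.0005 -0.0004] | per-axis world->tool
 [[-0.028  1.    -0.   ]
 [ 1.     0.028 -0.002]
 [-0.002 -0.001 -1.   ]]
```

View pics/side14.png

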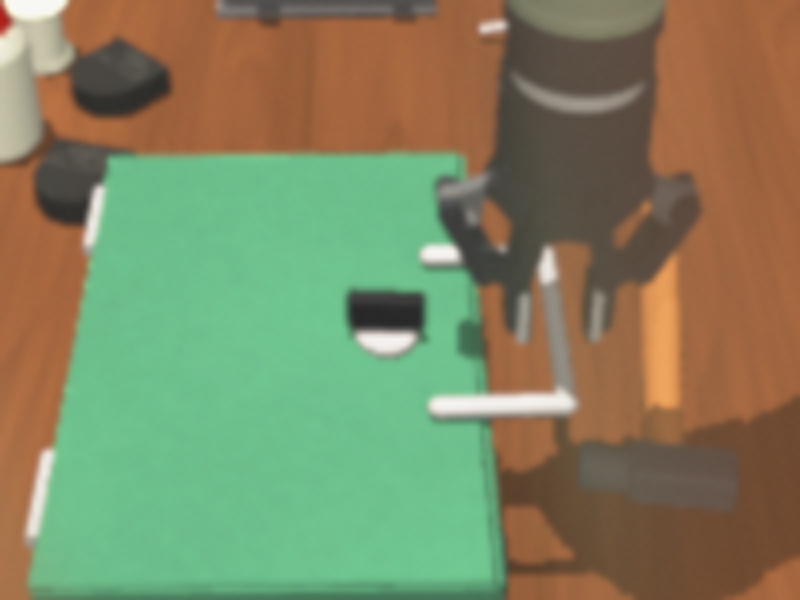

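The fingers (520 and 597) now straddle the handle (557). Closing on it.

>>> move_arm --hand '[20,10,0,0,0,0,0,0]' --linear '[[0,0,0],[0,0,0],[0,0,0],[0,0,0],[0,0,0],[0,0,0],[0,0,0],[0,0,0]]' --twist '[[0,0,0],[0,0,0],[0,0,0],[0,0,0],[0,0,0],[0,0,0],[0,0,0],[0,0,0]]'

```text
clock: 17.1
position: [0.4368, 0.3051, 0.0818]
eef_rot: [-2.191, -2.252, 0.001]
contact_force: [5.1, -0.8, 1.0]
finger_gap: 0.088
```

```bash
python3 -c "
from h import *
plan([.4365,.3055,.083],1.599)"
```

```text
t 17.1 p [0.4368 0.3051 0.0818] yaw 1.5983 zax [-0. -0. -1.] q [ 0.47  0.4  -0.4   0.76 -0.    2.01] F [ 5.1 -0.8  1. ] gap 7.5
lin [ 0.4 -0.3 -1.2] twist [-0.0005  0.0004 -0.0007] | per-axis world->tool
 [[-0.028  1.    -0.   ]
 [ 1.     0.028 -0.   ]
 [-0.    -0.    -1.   ]]
```

>>> move_arm --hand '[0,0,0,0,0,0,0,0]' --linear '[[0,0,-0.5],[0,0,-1],[0,0,-1.5],[0,0,-2],[0,0,-2.5],[0,0,-3],[0,0,-3.5],[0,0,-3.5]]' --twist '[[0,0,0],[0,0,0],[0,0,0],[0,0,0],[0,0,0],[0,0,0],[0,0,0],[0,0,0]]'

```text
clock: 17.9
position: [0.4369, 0.3051, 0.0853]
eef_rot: [2.191, 2.252, -0.001]
contact_force: [4.4, -0.4, -2.4]
finger_gap: 0.085
```

>>> move_arm --hand '[0,0,0,0,0,0,0,0]' --linear '[[0,0,-0.3],[0,0,-0.6],[0,0,-0.9],[0,0,-1.2],[0,0,-1.5],[0,0,-1.8],[0,0,-2],[0,0,-2]]' --twist '[[0,0,0],[0,0,0],[0,0,0],[0,0,0],[0,0,0],[0,0,0],[0,0,0],[0,0,0]]'

```text
clock: 18.7
position: [0.437, 0.3051, 0.0871]
eef_rot: [2.191, 2.252, -0.001]
contact_force: [5.2, 0.4, -4.8]
finger_gap: 0.088
```

>>> move_arm --hand '[0,0,0,0,0,0,0,0]' --linear '[[0,0,-0.3],[0,0,-0.6],[0,0,-0.9],[0,0,-1.2],[0,0,-1.2],[0,0,-1.2],[0,0,-1.2],[0,0,-1.2]]' --twist '[[0,0,0],[0,0,0],[0,0,0],[0,0,0],[0,0,0],[0,0,0],[0,0,0],[0,0,0]]'

```text
clock: 19.5
position: [0.437, 0.3051, 0.0874]
eef_rot: [2.191, 2.252, -0.001]
contact_force: [6.3, 1.8, -9.1]
finger_gap: 0.085
```

Force climbs from −2.4 to −9.1 N while the handle stops at about +5.6 mm. One more small step to be sure it's the catch.

>>> move_arm --hand '[0,0,0,0,0,0,0,0]' --linear '[[0,0,-0.9],[0,0,-1.1],[0,0,-1.3],[0,0,-1.5],[0,0,-1.5],[0,0,-1.5],[0,0,-1.5],[0,0,-1.5]]' --twist '[[0,0,0],[0,0,0],[0,0,0],[0,0,0],[0,0,0],[0,0,0],[0,0,0],[0,0,0]]'

```text
clock: 20.3
position: [0.437, 0.305, 0.0877]
eef_rot: [-2.191, -2.251, 0.002]
contact_force: [7.6, 2.6, -13.1]
finger_gap: 0.081
```

The lid is caught: 13 N pull with only 0.3 mm more movement. That's about 20 N at the catch at most, below the 45 N limit. I'll lower the lid back, let go and rise clear.

>>> move_arm --hand '[0,0,0,0,20,30,30,30]' --linear '[[0,0,2],[0,0,4],[0,0,6],[0,0,6],[0,0,6],[0,0,6],[0,0,6],[0,0,0]]' --twist '[[0,0,0],[0,0,0],[0,0,0],[0,0,0],[0,0,0],[0,0,0],[0,0,0],[0,0,0]]'

```text
clock: 21.1
position: [0.4358, 0.3047, 0.0871]
eef_rot: [-2.19, -2.251, 0.006]
contact_force: [0.9, -0.1, -0.3]
finger_gap: 0.353
```

```bash
python3 -c "
from h import *
print('disc',ray('top',(222.2,202),.122),'wing top',ray('top',(221,202),.146),ray('top',(221,194.4),.146),ray('top',(221,209.6),.146))
print('side wing top', ray('side',(235+457/5,215+241/5),.146))
W=[.5244,.3081]
for P in ([W[0]-.021,W[1]+.005,.146],[W[0]+.021,W[1]+.005,.146],[W[0]-.021,W[1]+.005,.122]): print(proj('side',P), 'crop5',(proj('side',P)-[235,215])*5)
plan([.5244,.3081,.18],3.1416)
"
```

```text
disc [0.52442192 0.30642662 0.122     ] wing top [0.52228146 0.30379984 0.146     ] [0.54340227 0.30425214 0.146     ] [0.50123597 0.30334916 0.146     ]
side wing top [0.52647461 0.30847661 0.146     ]
[[337.47021646 264.86304439]] crop5 [[512.35108231 249.31522194]]
[[317.30902358 264.71073735]] crop5 [[411.54511788 248.55368673]]
[[337.27015397 273.01302686]] crop5 [[511.35076987 290.06513428]]
t 21.1 p [0.4358 0.3047 0.0871] yaw 1.5984 zax [-0.004 -0.002 -1.   ] q [ 0.47  0.4  -0.4   0.78  0.    2.01] F [ 0.9 -0.1 -0.3] gap 30.1
lin [  0.8  88.3 -93.2] twist [-4.1000e-03 -1.5000e-03 -1.5432e+00] | per-axis world->tool
 [[-0.028  1.    -0.002]
 [ 1.     0.028 -0.004]
 [-0.004 -0.002 -1.   ]]
```

>>> move_arm --hand '[40,40,40,40,40,40,40,40]' --linear '[[0,0,-40],[0,10,-80],[0,30,-90],[0,50,-90],[0,70,-90],[2,91,-90],[2,91,-90],[2,91,-90]]' --twist '[[0,0,0],[0,0,-0.149],[0,0,-0.298],[0,0,-0.447],[0,0,-0.596],[0,0,-0.745],[0,0,-0.894],[0,0,-1.043]]'

```text
clock: 21.9
position: [0.5273, 0.3093, 0.1768]
eef_rot: [-0.768, -3.043, 0.004]
contact_force: [-0.8, 0.7, 0.6]
finger_gap: 0.467
```

```bash
python3 -c "
from h import *
plan([.527,.3065,.145],3.16)"
```

```text
t 21.9 p [0.5273 0.3093 0.1768] yaw 2.647 zax [-0.004 -0.002 -1.   ] q [ 0.41  0.46 -0.05  1.07  0.    0.9 ] F [-0.8  0.7  0.6] gap 39.9
lin [-1.2 -2.5 31.8] twist [-0.0027 -0.0037 -0.513 ] | per-axis world->tool
 [[-0.88   0.475  0.003]
 [ 0.475  0.88  -0.003]
 [-0.004 -0.002 -1.   ]]
```

>>> move_arm --hand '[40,40,40,40,40,40,40,40]' --linear '[[-1,-2.5,0],[-1,-2.5,8],[-1,-2.5,16],[-1,-2.5,24],[-1,-2.5,32],[-1,-2.5,32],[-1,-2.5,32],[-1,-2.5,32]]' --twist '[[-0.003,-0.004,-0.14],[-0.003,-0.004,-0.28],[-0.003,-0.004,-0.42],[-0.003,-0.004,-0.513],[-0.003,-0.004,-0.513],[-0.003,-0.004,-0.513],[-0.003,-0.004,-0.513],[-0.003,-0.004,-0.513]]'

```text
clock: 22.7
position: [0.5271, 0.3067, 0.1453]
eef_rot: [-0.028, 3.14, 0.001]
contact_force: [0.5, -1.2, -0.6]
finger_gap: 0.465
```

```bash
python3 -c "
from h import *
plan([.527,.3065,.102],3.16)
import cv2
im=imaging.camera('side'); cv2.imwrite('pics/side15.png',cv2.resize(im[190:340,230:430],None,fx=4,fy=4,interpolation=cv2.INTER_CUBIC)[:,:,::-1])
im=imaging.camera('top'); cv2.imwrite('pics/top15.png',cv2.resize(im[130:250,150:300],None,fx=4,fy=4,interpolation=cv2.INTER_CUBIC)[:,:,::-1])
"
```

```text
t 22.7 p [0.5271 0.3067 0.1453] yaw -3.124 zax [ 0.001  0.001 -1.   ] q [ 0.41  0.47 -0.11  0.99  0.    0.39] F [ 0.5 -1.2 -0.6] gap 39.7
lin [ 0.2 -0.2 43.3] twist [ 0.0006  0.001  -0.0008] | per-axis world->tool
 [[-1.    -0.018 -0.001]
 [-0.018  1.     0.001]
 [ 0.001  0.001 -1.   ]]
```

View pics/side15.png

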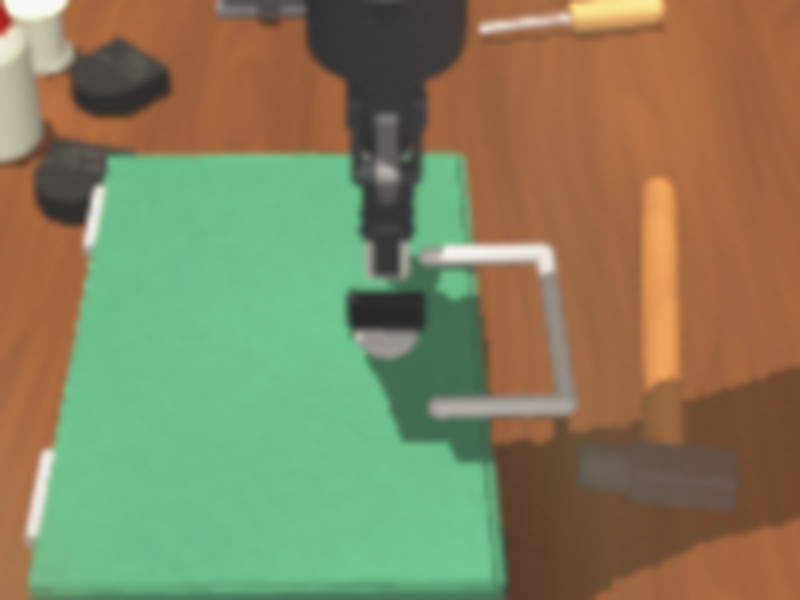

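View pics/top15.png

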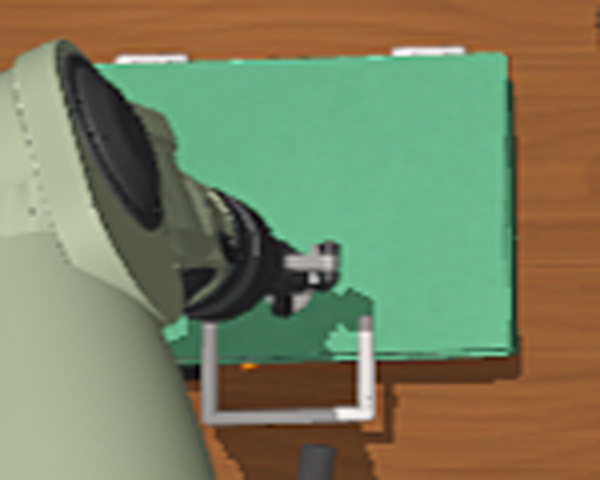

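```bash
python3 -c "
from h import *
for P in ([.527,.327,.177],[.527,.338,.177],[.527,.3065,.146],[.527,.3115,.122]): print(((proj('side',P)-[230,190])*4).round(1))
"
```

```text
[[384.4 274.5]]
[[384.3 290.1]]
[[384.6 290.1]]
[[384.5 329.5]]
```

>>> move_arm --hand '[40,40,40,40,40,40,30,20]' --linear '[[0,0,8],[0,0,16],[0,0,24],[0,0,32],[0,0,38],[0,0,42],[0,0,42],[0,0,42]]' --twist '[[0,0,0],[0,0,0],[0,0,0],[0,0,0],[0,0,0],[0,0,0],[0,0,0],[0,0,0]]'

```text
clock: 23.6
position: [0.5273, 0.3068, 0.1034]
eef_rot: [-0.028, 3.14, 0.001]
contact_force: [0.0, 0.5, 0.2]
finger_gap: 0.236
```

```bash
python3 -c "
from h import *
plan([.527,.3065,.102],3.16)
import cv2
im=imaging.camera('side'); cv2.imwrite('pics/side16.png',cv2.resize(im[190:340,230:430],None,fx=4,fy=4,interpolation=cv2.INTER_CUBIC)[:,:,::-1])
"
```

```text
t 23.6 p [0.5273 0.3068 0.1034] yaw -3.1237 zax [ 0.001  0.001 -1.   ] q [ 0.41  0.51 -0.17  0.9   0.    0.39] F [0.  0.5 0.2] gap 20.2
lin [ 0.3 -0.3  1.4] twist [ 0.0007  0.0013 -0.0005] | per-axis world->tool
 [[-1.    -0.018 -0.001]
 [-0.018  1.     0.001]
 [ 0.001  0.001 -1.   ]]
```

View pics/side16.png

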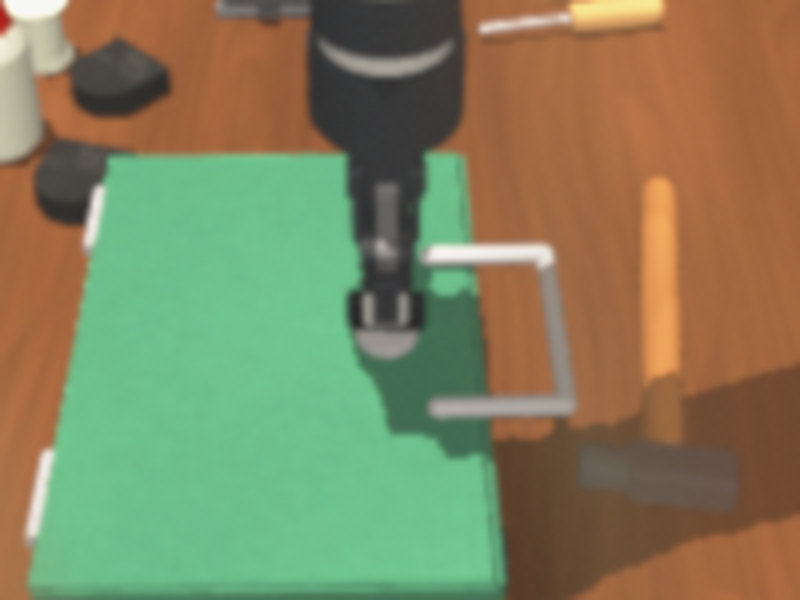

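The near finger covers the wing's face (crop 363–410, down to row 326), so the jaws straddle it. Closing.

>>> move_arm --hand '[10,0,0,0,0,0,0,0]' --linear '[[0,0,0],[0,0,0],[0,0,0],[0,0,0],[0,0,0],[0,0,0],[0,0,0],[0,0,0]]' --twist '[[0,0,0],[0,0,0],[0,0,0],[0,0,0],[0,0,0],[0,0,0],[0,0,0],[0,0,0]]'

```text
clock: 24.45
position: [0.5273, 0.3098, 0.1041]
eef_rot: [-0.031, 3.14, 0.01]
contact_force: [-0.1, 7.5, -2.1]
finger_gap: 0.09
```

Gripped. Turning clockwise seen from above (+z twist with the tool down).

>>> move_arm --hand '[0,0,0,0,0,0,0,0]' --linear '[[0,0,0],[0,0,0],[0,0,0],[0,0,0],[0,0,0],[0,0,0],[0,0,0],[0,0,0]]' --twist '[[0,0,0],[0,0,0.08],[0,0,0.18],[0,0,0.28],[0,0,0.38],[0,0,0.48],[0,0,0.58],[0,0,0.68]]'

```text
clock: 25.25
position: [0.5272, 0.3097, 0.1041]
eef_rot: [-1.024, -2.969, -0.01]
contact_force: [-0.8, 1.3, -1.0]
finger_gap: 0.094
```

```bash
python3 -c "
from h import *
plan([.527,.3065,.102],3.16)
print(sensors.sense()['wrist_torque'])"
```

```text
t 25.25 p [0.5272 0.3097 0.1041] yaw 2.4771 zax [ 0.001  0.006 -1.   ] q [ 0.41  0.51 -0.16  0.89  0.01  1.07] F [-0.8  1.3 -1. ] gap 8.0
lin [-1.8 -2.6  2.1] twist [ 0.0067 -0.0008 -0.6829] | per-axis world->tool
 [[-0.787  0.617  0.003]
 [ 0.617  0.787  0.006]
 [ 0.001  0.006 -1.   ]]
[0.09106696 0.08407604 0.07626678]
```

>>> move_arm --hand '[0,0,0,0,0,0,0,0]' --linear '[[0,0,0],[0,0,0],[0,0,0],[0,0,0],[0,0,0],[0,0,0],[0,0,0],[0,0,0]]' --twist '[[0,0,0.1],[0,0,0.2],[0,0,0.3],[0,0,0.4],[0,0,0.5],[0,0,0.6],[0,0,0.65],[0,0,0.65]]'

```text
clock: 26.05
position: [0.5269, 0.3095, 0.1041]
eef_rot: [-1.917, -2.485, -0.009]
contact_force: [0.0, 1.1, -0.7]
finger_gap: 0.091
```

>>> move_arm --hand '[20,40,40,40,40,40,40,40]' --linear '[[0,0,0],[0,0,0],[0,0,0],[0,0,-10],[0,0,-30],[0,0,-50],[0,0,-70],[0,0,-80]]' --twist '[[0,0,0],[0,0,0],[0,0,0],[0,0,0],[0,0,0],[0,0,0],[0,0,0],[0,0,0]]'

```text
clock: 26.85
position: [0.528, 0.3095, 0.1869]
eef_rot: [-1.918, -2.486, -0.013]
contact_force: [1.4, 0.1, -0.5]
finger_gap: 0.468
```

```bash
python3 -c "
from h import *
plan([.4365,.3055,.13],1.599)
import cv2
im=imaging.camera('side'); cv2.imwrite('pics/side17.png',cv2.resize(im[190:340,230:430],None,fx=4,fy=4,interpolation=cv2.INTER_CUBIC)[:,:,::-1])
"
```

```text
t 26.85 p [0.528  0.3095 0.1869] yaw 1.8273 zax [ 0.004  0.008 -1.   ] q [ 0.41  0.44 -0.05  1.07  0.01  1.72] F [ 1.4  0.1 -0.5] gap 40.0
lin [ 19.  -89.8  56.5] twist [ 0.0052 -0.0069  0.2283] | per-axis world->tool
 [[-0.254  0.967  0.006]
 [ 0.967  0.254  0.006]
 [ 0.004  0.008 -1.   ]]
```

View pics/side17.png

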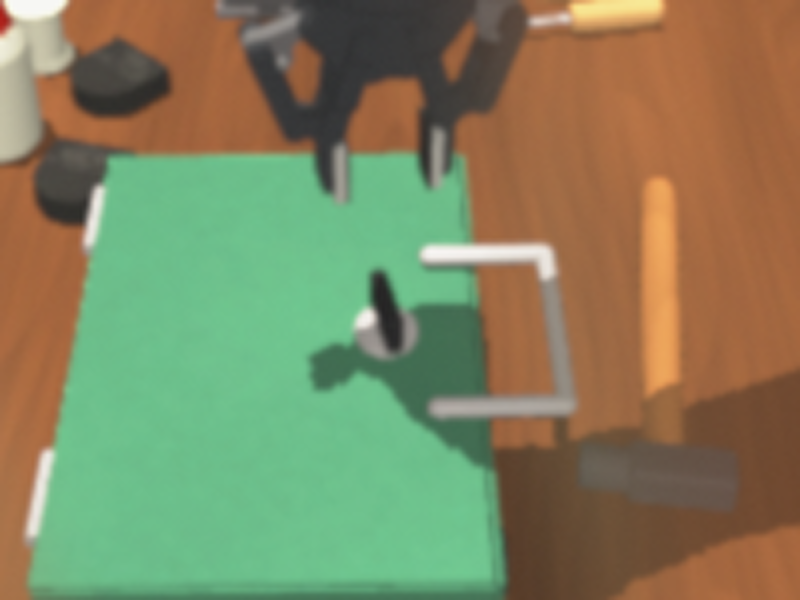

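The wing now stands nearly across (from (378,272) to (395,350)), so it has turned about 1.3 rad. Back to the handle.

>>> move_arm --hand '[30,30,30,30,30,30,30,30]' --linear '[[7,-30,0],[13,-60,0],[19,-90,10],[19,-90,30],[19,-90,50],[19,-90,56],[19,-90,56],[19,-90,56]]' --twist '[[0.005,-0.007,0.12],[0.005,-0.007,0.228],[0.005,-0.007,0.228],[0.005,-0.007,0.228],[0.005,-0.007,0.228],[0.005,-0.007,0.228],[0.005,-0.007,0.228],[0.005,-0.007,0.228]]'

```text
clock: 27.7
position: [0.4373, 0.3058, 0.1317]
eef_rot: [2.189, 2.252, 0.003]
contact_force: [0.1, 0.2, 1.0]
finger_gap: 0.348
```

```bash
python3 -c "
from h import *
plan([.4365,.3055,.082],1.599)"
```

```text
t 27.7 p [0.4373 0.3058 0.1317] yaw 1.599 zax [ 0.002  0.001 -1.   ] q [ 0.47  0.35 -0.34  0.88 -0.    2.01] F [0.1 0.2 1. ] gap 29.7
lin [-0.4 -0.9 49.7] twist [ 0.0019 -0.0007  0.    ] | per-axis world->tool
 [[-0.028  1.     0.001]
 [ 1.     0.028  0.002]
 [ 0.002  0.001 -1.   ]]
```

>>> move_arm --hand '[30,30,30,30,30,30,20,10]' --linear '[[0,0,10],[0,0,20],[0,0,30],[0,0,40],[0,0,46],[0,0,50],[0,0,50],[0,0,50]]' --twist '[[0.002,-0.001,0],[0.002,-0.001,0],[0.002,-0.001,0],[0.002,-0.001,0],[0.002,-0.001,0],[0.002,-0.001,0],[0.002,-0.001,0],[0.002,-0.001,0]]'

```text
clock: 28.5
position: [0.437, 0.3059, 0.0816]
eef_rot: [-2.189, -2.252, 0.001]
contact_force: [-3.6, -0.1, -0.9]
finger_gap: 0.121
```

>>> move_arm --hand '[0,0,0,0,0,0,0,0]' --linear '[[0,0,0],[0,0,0],[0,0,0],[0,0,0],[0,0,0],[0,0,-1],[0,0,-2],[0,0,-4]]' --twist '[[0,0,0],[0,0,0],[0,0,0],[0,0,0],[0,0,0],[0,0,0],[0,0,0],[0,0,0]]'

```text
clock: 29.3
position: [0.437, 0.3059, 0.0854]
eef_rot: [-2.189, -2.252, 0.002]
contact_force: [0.3, 0.0, -2.1]
finger_gap: 0.087
```

```bash
python3 -c "
from h import *
plan([.4375,.3055,.082],1.599)"
```

```text
t 29.3 p [0.437  0.3059 0.0854] yaw 1.5992 zax [-0.001 -0.    -1.   ] q [ 0.47  0.4  -0.4   0.77  0.    2.01] F [ 0.3  0.  -2.1] gap 7.4
lin [-0.4  0.5  3.4] twist [-0.0013  0.0004  0.0002] | per-axis world->tool
 [[-0.028  1.    -0.   ]
 [ 1.     0.028 -0.001]
 [-0.001 -0.    -1.   ]]
```

```bash
python3 -c "
import numpy as np
r=.2553;p=.047
for t0 in (.014,.06):
  print('from',t0)
  for t in (.03,.045,.06,.1,.16,.22,.3,.35,.4,.5,.6,.7,.8,.9,1.0,1.1,1.15,1.18):
    if t>t0: print(t,'ty %.1f tz %.1f'%(1e3*r*(np.cos(t0+p)-np.cos(t+p)),-1e3*r*(np.sin(t+p)-np.sin(t0+p))))
"
```

```text
from 0.014
0.03 ty 0.3 tz -4.1
0.045 ty 0.6 tz -7.9
0.06 ty 1.0 tz -11.7
0.1 ty 2.3 tz -21.8
0.16 ty 5.0 tz -36.9
0.22 ty 8.6 tz -51.8
0.3 ty 14.7 tz -71.3
0.35 ty 19.4 tz -83.1
0.4 ty 24.6 tz -94.8
0.5 ty 36.8 tz -117.2
0.6 ty 51.1 tz -138.3
0.7 ty 67.5 tz -157.9
0.8 ty 85.8 tz -175.7
0.9 ty 105.7 tz -191.7
1.0 ty 127.1 tz -205.5
1.1 ty 149.8 tz -217.2
1.15 ty 161.6 tz -222.1
1.18 ty 168.8 tz -224.8
from 0.06
0.1 ty 1.3 tz -10.1
0.16 ty 4.0 tz -25.2
0.22 ty 7.6 tz -40.1
0.3 ty 13.8 tz -59.6
0.35 ty 18.4 tz -71.4
0.4 ty 23.6 tz -83.1
0.5 ty 35.8 tz -105.5
0.6 ty 50.1 tz -126.6
0.7 ty 66.5 tz -146.2
0.8 ty 84.8 tz -164.0
0.9 ty 104.7 tz -180.0
1.0 ty 126.1 tz -193.8
1.1 ty 148.9 tz -205.4
1.15 ty 160.6 tz -210.4
1.18 ty 167.8 tz -213.1
```

>>> move_arm --hand '[0,0,0,0,0,0,0,0]' --linear '[[0,0,-1],[0,0,-2],[0,0,-3],[0,0,-4],[0,0,-4.5],[0,0,-5],[0,0,-5.5],[0,0,-5.5]]' --twist '[[0,0,0],[0,0,0],[0,0,0],[0,0,0],[0,0,0],[0,0,0],[0,0,0],[0,0,0]]'

```text
clock: 30.1
position: [0.4373, 0.3059, 0.0911]
eef_rot: [-2.19, -2.252, 0.001]
contact_force: [0.7, 0.5, -2.3]
finger_gap: 0.084
```

The lid is free now: at 9.3 mm the force is only the lid's weight (−2.3 N). Lifting along the arc.

>>> move_arm --hand '[0,0,0,0,0,0,0,0]' --linear '[[0.4,0.5,-6],[0.4,1,-12],[0.4,2.2,-19],[0.4,4,-28],[0.4,6,-38],[0.4,8.5,-47],[0.4,11.5,-57],[0.4,14.3,-65.5]]' --twist '[[0,0,0],[0,0,0],[0,0,0],[0,0,0],[0,0,0],[0,0,0],[0,0,0],[0,0,0]]'

```text
clock: 30.9
position: [0.4515, 0.3063, 0.1574]
eef_rot: [2.19, 2.252, -0.003]
contact_force: [0.2, -3.7, -4.0]
finger_gap: 0.087
```

```bash
cat > arc.py <<'E'
from h import *
s=sensors.sense();r=.2553;p=.047
plan([.4365,.3055,.082],1.599)
P=np.array(s['position']);lift=P[2]-.0817
t=np.arcsin(np.sin(p)+lift/r)-p;u=(P[0]-.437)
print('theta z %.3f'%t,'from x %.3f'%(np.arccos(np.cos(p)-max(u,0)/r)-p))
import sys
for tt in [float(a) for a in sys.argv[1:]]: print(tt,'ty %.1f tz %.1f'%(1e3*r*(np.cos(t+p)-np.cos(tt+p)),-1e3*r*(np.sin(tt+p)-np.sin(t+p))))
E
python3 arc.py .35 .4 .45 .5 .55 .6 .65 .7
```

```text
t 30.9 p [0.4515 0.3063 0.1574] yaw 1.5989 zax [-0.001 -0.001 -1.   ] q [ 0.46  0.35 -0.27  0.95 -0.    2.  ] F [ 0.2 -3.7 -4. ] gap 7.4
lin [ -0.3 -14.9  75.5] twist [-0.0012  0.0012 -0.0001] | per-axis world->tool
 [[-0.028  1.    -0.001]
 [ 1.     0.028 -0.001]
 [-0.001 -0.001 -1.   ]]
theta z 0.304 from x 0.295
0.35 ty 4.3 tz -11.0
0.4 ty 9.5 tz -22.6
0.45 ty 15.3 tz -34.0
0.5 ty 21.7 tz -45.1
0.55 ty 28.6 tz -55.8
0.6 ty 36.1 tz -66.2
0.65 ty 44.0 tz -76.2
0.7 ty 52.4 tz -85.7
```

>>> move_arm --hand '[0,0,0,0,0,0,0,0]' --linear '[[-0.5,4.3,-11],[-0.5,9.5,-22.6],[-0.5,15.3,-34],[-0.5,21.7,-45.1],[-0.5,28.6,-55.8],[-0.5,36.1,-66.2],[-0.5,44,-76.2],[-0.5,52.4,-85.7]]' --twist '[[0,0,0],[0,0,0],[0,0,0],[0,0,0],[0,0,0],[0,0,0],[0,0,0],[0,0,0]]'

```text
clock: 31.7
position: [0.5022, 0.3076, 0.2439]
eef_rot: [-2.187, -2.251, 0.006]
contact_force: [-6.8, -2.6, 1.4]
finger_gap: 0.082
```

```bash
python3 arc.py .75 .8 .85 .9 .95 1 1.05 1.1 1.15; python3 -c "
from h import *
import cv2
im=imaging.camera('side'); cv2.imwrite('pics/side20.png',cv2.resize(im[100:340,210:450],None,fx=3,fy=3,interpolation=cv2.INTER_CUBIC)[:600,:,::-1])"
```

```text
t 31.7 p [0.5022 0.3076 0.2439] yaw 1.5996 zax [-0.005 -0.    -1.   ] q [0.42 0.38 0.   1.2  0.   1.97] F [-6.8 -2.6  1.4] gap 7.0
lin [ -0.2 -64.9 162.2] twist [-0.0051  0.0003  0.0006] | per-axis world->tool
 [[-0.029  1.    -0.   ]
 [ 1.     0.029 -0.005]
 [-0.005 -0.    -1.   ]]
theta z 0.704 from x 0.685
0.75 ty 8.2 tz -8.4
0.8 ty 17.6 tz -17.1
0.85 ty 27.4 tz -25.3
0.9 ty 37.5 tz -33.0
0.95 ty 48.1 tz -40.2
1.0 ty 59.0 tz -46.9
1.05 ty 70.2 tz -53.0
1.1 ty 81.7 tz -58.5
1.15 ty 93.4 tz -63.5
```

View pics/side20.png

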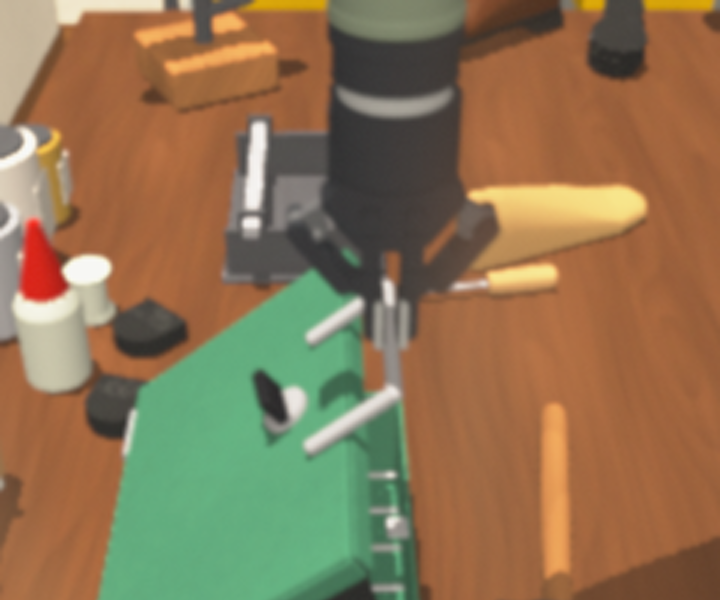

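The lid is at about 40° (handle between the fingers at crop (390,320)) and the grip is holding. The force shows I'm about 2–3 mm inside the arc, so I'll correct outward and continue.

>>> move_arm --hand '[0,0,0,0,0,0,0,0]' --linear '[[-0.5,6,-9.5],[-0.5,15.5,-19],[-0.5,25.5,-27],[-0.5,36,-35],[-0.5,46.5,-42],[-0.5,57.5,-49],[-0.5,68.5,-55],[-0.5,80,-60.5]]' --twist '[[0,0,0],[0,0,0],[0,0,0],[0,0,0],[0,0,0],[0,0,0],[0,0,0],[0,0,0]]'

```text
clock: 32.55
position: [0.5838, 0.3093, 0.306]
eef_rot: [-2.188, -2.25, 0.005]
contact_force: [-0.2, -2.0, -5.0]
finger_gap: 0.085
```

```bash
python3 arc.py 1.1 1.12 1.15 1.18; python3 -c "
from h import *
import cv2
im=imaging.camera('side'); cv2.imwrite('pics/side21.png',cv2.resize(im[60:300,210:450],None,fx=3,fy=3,interpolation=cv2.INTER_CUBIC)[:600,:,::-1])"
```

```text
t 32.55 p [0.5838 0.3093 0.306 ] yaw 1.5987 zax [-0.004 -0.    -1.   ] q [0.37 0.52 0.37 1.43 0.   1.92] F [-0.2 -2.  -5. ] gap 7.2
lin [   0.3 -146.4  224.6] twist [-0.0042 -0.0001 -0.0003] | per-axis world->tool
 [[-0.028  1.     0.   ]
 [ 1.     0.028 -0.004]
 [-0.004 -0.    -1.   ]]
theta z 1.135 from x 1.086
1.1 ty -8.3 tz 3.6
1.12 ty -3.6 tz 1.5
1.15 ty 3.5 tz -1.4
1.18 ty 10.7 tz -4.1
```

View pics/side21.png

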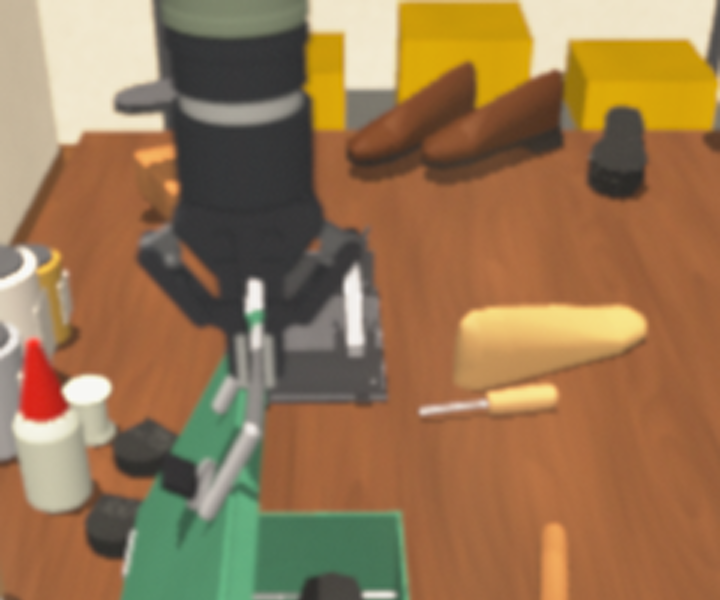

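The lid is open at about 62–65°, with the handle held. I'll go about 0.08 rad further for margin, then let it settle.

>>> move_arm --hand '[0,0,0,0,0,0,0,0]' --linear '[[0,5,-1.5],[0,10,-3],[0,15,-4.5],[0,19,-6],[0,19,-6],[0,19,-6],[0,19,-6],[0,19,-6]]' --twist '[[0,0,0],[0,0,0],[0,0,0],[0,0,0],[0,0,0],[0,0,0],[0,0,0],[0,0,0]]'

```text
clock: 33.4
position: [0.6045, 0.3103, 0.3152]
eef_rot: [-2.19, -2.251, -0.003]
contact_force: [-5.6, 8.9, 6.6]
finger_gap: 0.084
```

```bash
python3 arc.py; python3 -c "
from h import *
import cv2
im=imaging.camera('side'); cv2.imwrite('pics/side22.png',im[:,:,::-1])
im=imaging.camera('top'); cv2.imwrite('pics/top22.png',im[:,:,::-1])"
```

```text
t 33.4 p [0.6045 0.3103 0.3152] yaw 1.5982 zax [ 0.001  0.002 -1.   ] q [0.36 0.56 0.46 1.47 0.   1.91] F [-5.6  8.9  6.6] gap 7.2
lin [  -0.6 -168.2  233.1] twist [ 0.0007 -0.0022 -0.0008] | per-axis world->tool
 [[-0.027  1.     0.002]
 [ 1.     0.027  0.001]
 [ 0.001  0.002 -1.   ]]
theta z 1.245 from x 1.174
```

View pics/side22.png

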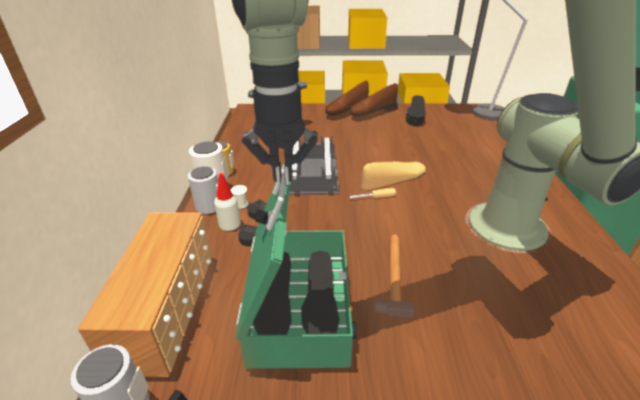

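View pics/top22.png

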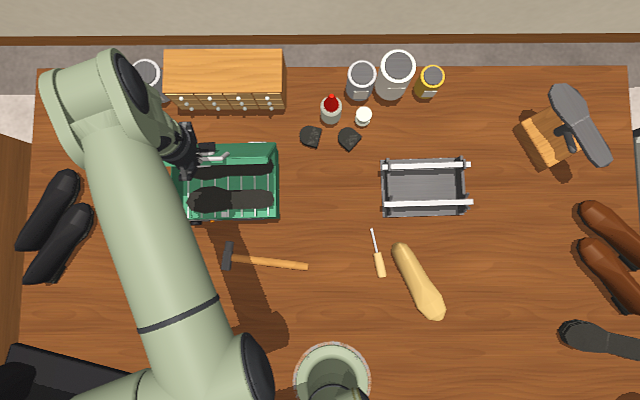

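The lid is open at about 67–70°, both soles are visible, and the bar lies across the rest. The other things haven't moved. There's some leftover force in the hold, so I'll let it relax by holding the measured pose.

>>> move_arm --hand '[0,0,0,0,0,0,0,0]' --linear '[[0,0,0],[0,0,0],[0,0,0],[0,0,0],[0,0,0],[0,0,0],[0,0,0],[0,0,0]]' --twist '[[0,0,0],[0,0,0],[0,0,0],[0,0,0],[0,0,0],[0,0,0],[0,0,0],[0,0,0]]'

```text
clock: 34.3
position: [0.6045, 0.3102, 0.3153]
eef_rot: [-2.19, -2.251, -0.003]
contact_force: [-2.9, 7.4, 2.0]
finger_gap: 0.082
```

```bash
python3 arc.py; python3 -c "
from h import *
import cv2
print(sensors.sense()['wrist_torque'])
im=imaging.camera('side'); cv2.imwrite('pics/side23.png',cv2.resize(im[110:310,220:370],None,fx=4,fy=3,interpolation=cv2.INTER_CUBIC)[:,:,::-1])"
```

```text
t 34.3 p [0.6045 0.3102 0.3153] yaw 1.5983 zax [ 0.001  0.002 -1.   ] q [0.36 0.56 0.46 1.47 0.   1.91] F [-2.9  7.4  2. ] gap 7.0
lin [  -0.5 -168.3  233.1] twist [ 0.0009 -0.0018 -0.0007] | per-axis world->tool
 [[-0.027  1.     0.002]
 [ 1.     0.027  0.001]
 [ 0.001  0.002 -1.   ]]
theta z 1.247 from x 1.174
[-0.24533125  0.52211183  0.08316703]
```

View pics/side23.png

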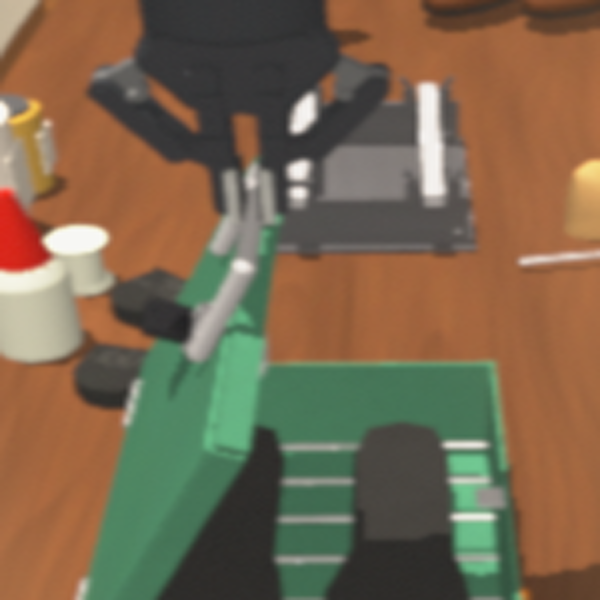

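Forces are small and steady, the handle is firmly between the pads, and the bar is seated. Handing in.

```bash
python3 -c "
from workcell import workorder,sensors
print(workorder.job_done()); s=sensors.sense(); print(s['clock'],s['position'],s['contact_force'])"
```

```text
the job is handed in; nothing more can be done
None
the job is handed in; nothing more can be done
```

The job is handed in at about 34 s of the 72 s allowed: the bar is on the rest, the catch is turned clear, and the arm is holding the lid open at about 67–71°.

- **Bar:** It lies in both front forks and has been let go. In the last top view its ends matched the fixed back bar to within about 1 mm, and it touched the seat at the predicted height.
- **Pull test, before touching the catch:** The handle rose about 5.6 mm freely. It then stopped while the pull grew to 13 N at the handle, about 20 N at the catch, so the lid was caught. I set it back down and let go.
- **Catch and lid:** I turned the wing clockwise by about 1.3 rad. The lid then lifted with only its own weight, about 2 N at first, and the other things on the bench look unmoved in the last pictures.

**Checks that failed or disagreed:**
- **Fingertip height:** The real fingertips sit about 26 mm above the reported tool point, so my first grasp of the bar closed on air. I measured the offset in the pictures and allowed for it from then on.
- **Lid angle:** My two estimates differ, 1.17 rad from the handle's x position and 1.25 rad from its height. Both are above 60°.
- **Leftover force:** About 7 N sideways remained on the grip at the end, steady and well below the limits.

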